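# Check in sample racks on the rack reader, load the transport tray and scan it

## Robot

A 7-joint arm with a two-finger parallel gripper is mounted at the origin on the work surface. World frame = base frame: x ahead of the robot, y to its left, z up, the work surface at z = 0. Lengths are in m, angles in rad, forces in N, time in s.
With the tool pointing down it reaches from about 0.4 to 0.85 m from the base axis. Payload 10.4 kg.
Tool frame: the origin (TCP) lies between the finger pads; the fingertips stand 8 mm ahead of it and the grasp point (between the pads) lies 11 mm behind it; z points along the fingers, x is the direction in which the jaws open and shut, and the axes are right-handed (so a half turn about z gives the same grasp; the last joint's range is limited). The gripper opens to 87 mm and grips with 3 to 60 N. Pads are 19 mm wide; open, the fingers measure 117 mm over their backs; the gripper's body (75 mm by 190 mm) begins 51 mm behind the grasp point.
Start: joints at [1.288, 0.332, -0.065, 1.46, 0.022, 1.35, -0.088], TCP at [0.161, -0.604, 0.231] pointing down, gripper open.
Joint ranges: [-2.6, 2.6], [-0.5, 2.12], [-1.47, 1.34], [0.16, 2.42], [-1.27, 4.41], [0.06, 2.06], [-2.6, 2.6]. Speed limits (rad/s): [2.22, 2.22, 2.79, 2.79, 3.14, 3.14, 3.14].

## Interface

Orientations are given as a unit quaternion [x, y, z, w].
In Python, from bench import r, viewer gives the robot as it stands.
- The arm moves only by the tool apply_moves, never from a script. Its argument "increments" is a list of rows, each an object with "grip": the closure in counts, from 0 (fully open) to 255 (shut); "xyz": the shift along the tool's x, y, z in mm, a list of three; "rotation": the turn, a rotation vector about the tool's x, y, z in degrees, a list of three. A call has 1 to 5 rows; each row is the pose to reach, as a shift and turn from the pose measured when the call began, along the tool's axes at that moment; what a row does not reach only later rows make up. A row lasts 1/8 s, in which the tool goes at most 62.5 mm and 10.7 degrees, less where a joint would pass 70% of its speed; a pose out of reach is approached as far as the arm can. A call with a gripper value outside its range is refused whole. The fingers move at their own pace and stop on an object; "squeeze" is the grip in N (left out, the last holds). Time passes only in rows, so rows that repeat a pose let the fingers close. It gives the time, the measured TCP pose, the force and the opening at its end, in the units of the state.
- r.read_state(): the state, without advancing time (a new reading comes with each control period).
- viewer.camera(name): name is "side" or "top"; returns a dict with "img" (384x512x3 uint8, blue, green, red), "range_z" (384x512 float32, m along the optical axis (not along the pixel's ray), 0 where there is no reading), "vertical_fov" (degrees; the focal length in pixels is half the picture's height over the tangent of half this angle, whatever the lens; pixels are square), "cx", "cy" (the principal point, pixels), "D" ([k1, k2, p1, p2, k3] as OpenCV has them; the pictures are not rectified), "rvec" (rotation vector, rad) and "tvec" (3), from world to camera coordinates, as OpenCV has them. Camera axes: x right, y down, z forward; pixel columns grow to the right and rows downward; lengths in m; the calibration is good to about 2 mm. A picture is of the moment at which its call begins.
- r.close_job(): hands the job in, once; it reports no verdict.
The state is a dict: "time": time; "joint_positions": joint angles; "joint_vel": joint speeds; "joint_torque": joint torques, N m; "ee_pos": TCP position; "eef_rot": TCP orientation; "ft_force": force on the tool from outside, world axes, zero at the start; "torque": the same for the moment, N m; "width": finger opening in m.
Only numpy, scipy, OpenCV 4.12 (cv2) and the standard library are available. Lean on these libraries where they do the work, as an engineer would, in place of code of your own. Each camera call takes 0.05 s, during which the arm holds its last target.

## Task

Check in the sample racks that are on the bench today, one at a time and in order of urgency (red, then yellow, then blue; one may be missing): stand each on the rack reader, push it square and flush into the corner against both fences, let go for about a second so that it is read, then put it in the holder of its own colour on the transport tray. When all are in, pick up the hand scanner, hold it still for a good second looking straight at the middle of the tray's barcode label from about 9 cm, and lay it back on its stand. Keep the racks upright and leave everything else on the bench alone.

Things in the scene. Friction and masses are not known exactly. Their poses are not given: they have to be found in the camera images.
- red_rack: red sample rack: a red tube rack with clear side walls, closed all round, 120 mm long (its y), 56 mm wide (its x) and 50 mm high (z up), about 0.35 kg, with ten tubes whose white caps stand 12 mm above its top (inside a 42 by 108 mm field). Origin at the centre of its underside. Starts on the bench. Either way round is right. May be absent.
- red_holder: red rack holder, fixed on the transport tray: a shallow frame 76 mm (x) by 140 mm (y) with a red rim 4 mm thick whose top is 11 mm above the holder's underside; the inside is 68 by 132 mm, its floor 4 mm above the underside. Origin at the centre of its underside; a rack stands in it with its length along the holder's y. Three holders in a row, 96 mm apart, in varying order.
- red_holder_floor (a point): centre of the red holder's inner floor, where the middle of the red rack's underside belongs
- yellow_rack: yellow sample rack: a yellow tube rack with clear side walls, closed all round, 120 mm long (its y), 56 mm wide (its x) and 50 mm high (z up), about 0.35 kg, with ten tubes whose white caps stand 12 mm above its top (inside a 42 by 108 mm field). Origin at the centre of its underside. Starts on the bench. Either way round is right. May be absent.
- yellow_holder: yellow rack holder, fixed on the transport tray: a shallow frame 76 mm (x) by 140 mm (y) with a yellow rim 4 mm thick whose top is 11 mm above the holder's underside; the inside is 68 by 132 mm, its floor 4 mm above the underside. Origin at the centre of its underside; a rack stands in it with its length along the holder's y. Three holders in a row, 96 mm apart, in varying order.
- yellow_holder_floor (a point): centre of the yellow holder's inner floor, where the middle of the yellow rack's underside belongs
- blue_rack: blue sample rack: a blue tube rack with clear side walls, closed all round, 120 mm long (its y), 56 mm wide (its x) and 50 mm high (z up), about 0.35 kg, with ten tubes whose white caps stand 12 mm above its top (inside a 42 by 108 mm field). Origin at the centre of its underside. Starts on the bench. Either way round is right. May be absent.
- blue_holder: blue rack holder, fixed on the transport tray: a shallow frame 76 mm (x) by 140 mm (y) with a blue rim 4 mm thick whose top is 11 mm above the holder's underside; the inside is 68 by 132 mm, its floor 4 mm above the underside. Origin at the centre of its underside; a rack stands in it with its length along the holder's y. Three holders in a row, 96 mm apart, in varying order.
- blue_holder_floor (a point): centre of the blue holder's inner floor, where the middle of the blue rack's underside belongs
- rack_reader: flat teal rack reader, fixed, 190 (x) by 210 mm (y), its top with a dark window 50 mm high. Two aluminium fences 12 mm high, 8 mm thick, form a corner at its far left: the far fence (150 mm long, along y) has its inner face at x = +75 mm, the left fence (120 mm long, along x) has its inner face at y = +80 mm. Origin at the centre of the underside; x points away from the robot, y to its left.
- reader_seat (a point): point on the reader's top where the centre of a rack's underside lies when the rack (length along the reader's y) touches both fences: x = +47, y = +20, z = +50 mm in the reader's frame
- transport_tray: white transport tray, fixed, a plate 300 mm (x) by 210 mm (y) and 8 mm thick carrying the three holders; its plate runs from y = -75 to y = +135 mm. Origin on its underside, midway along the row of holders, which stand along its x.
- tray_label (a point): centre of the tray's white barcode label, 70 by 42 mm, lying flat, face up (its z), on the tray's left ledge, 9 mm above the bench
- scanner: hand scanner, 0.16 kg: a level black handle 135 mm long (x from -85 to +50 mm), 30 mm wide (y), 26 mm thick (z from 0 to 26 mm); a light grey head 62 mm wide at its +x end is bent down, reaching 37 mm below the handle and to x = +101 mm. Origin under the handle, near the balance point. Grip from above between the stand's forks (x = -60 to +10 mm). Always on, no trigger.
- scanner_window (a point): centre of the scanner's dark red window, at x = +80, y = 0, z = -26 mm in the scanner's frame; its z axis is the line of sight, which points 20 degrees forward of straight down when the handle is level (in the scanner's frame 0.342, 0, -0.940)
- scanner_stand: grey scanner stand, fixed: base 165 mm (x) by 90 mm (y), with two forks 12 mm thick at x = +22 and -72 mm on which the handle rests 75 mm above the bench, between cheeks 40 mm apart that stand 12 mm higher. Origin at the centre of its underside; the scanner lies with its x along the stand's x.
- stand_rest (a point): where the scanner's origin lies when it rests on its stand (75 mm above the stand's underside)
- buffer_bottle: bystander: amber buffer jar with a blue cap, 60 mm across, 95 mm high; origin at the centre of its underside; to be left alone
- tip_box: bystander: pipette tip box with a blue lid, 85 by 120 by 59 mm; origin at the centre of its underside; to be left alone
- petri_dishes: bystander: stack of petri dishes, 88 mm across, 42 mm high; origin at the centre of its underside; to be left alone
- beaker: bystander: glass beaker, 72 mm across, 85 mm high; origin at the centre of its underside; to be left alone
- timer: bystander: white bench timer, 60 by 75 by 22 mm; origin at the centre of its underside; to be left alone
- glove_box: bystander: cardboard glove box with a blue band, 90 by 200 by 70 mm; origin at the centre of its underside; to be left alone
There are look-alikes about, which are no part of the job. Leave any green look-alike of the blue_rack alone.

How it is judged:
On the way, in this order (a step that is already met when the one before it is completed fails the run):
1. the red rack stands on the reader flush against both fences (within 4 mm of the seat and 0.03 rad), let go, for half a second (distance between red_rack and reader_seat below 0.004 m and angle between the y axis of red_rack and the y axis of rack_reader, either way round below 0.03 rad and contact force between the fingers and red_rack below 0.2 N and linear speed of red_rack below 0.01 m/s), for 0.5 s.
2. the red rack stands let go in the red holder (horizontal distance between red_rack and red_holder_floor below 0.01 m and z of red_rack in the frame of red_holder_floor below 0.003 m and angle between the y axis of red_rack and the y axis of red_holder, either way round below 0.11 rad and angle between red_rack's own z axis and vertical below 0.05 rad and contact force between the fingers and red_rack below 0.2 N and linear speed of red_rack below 0.02 m/s), for 0.3 s.
3. the yellow rack stands on the reader flush against both fences (within 4 mm of the seat and 0.03 rad), let go, for half a second (distance between yellow_rack and reader_seat below 0.004 m and angle between the y axis of yellow_rack and the y axis of rack_reader, either way round below 0.03 rad and contact force between the fingers and yellow_rack below 0.2 N and linear speed of yellow_rack below 0.01 m/s), for 0.5 s.
4. the yellow rack stands let go in the yellow holder (horizontal distance between yellow_rack and yellow_holder_floor below 0.01 m and z of yellow_rack in the frame of yellow_holder_floor below 0.003 m and angle between the y axis of yellow_rack and the y axis of yellow_holder, either way round below 0.11 rad and angle between yellow_rack's own z axis and vertical below 0.05 rad and contact force between the fingers and yellow_rack below 0.2 N and linear speed of yellow_rack below 0.02 m/s), for 0.3 s.
5. the blue rack stands on the reader flush against both fences (within 4 mm of the seat and 0.03 rad), let go, for half a second (distance between blue_rack and reader_seat below 0.004 m and angle between the y axis of blue_rack and the y axis of rack_reader, either way round below 0.03 rad and contact force between the fingers and blue_rack below 0.2 N and linear speed of blue_rack below 0.01 m/s), for 0.5 s.
6. the blue rack stands let go in the blue holder (horizontal distance between blue_rack and blue_holder_floor below 0.01 m and z of blue_rack in the frame of blue_holder_floor below 0.003 m and angle between the y axis of blue_rack and the y axis of blue_holder, either way round below 0.11 rad and angle between blue_rack's own z axis and vertical below 0.05 rad and contact force between the fingers and blue_rack below 0.2 N and linear speed of blue_rack below 0.02 m/s), for 0.3 s.
7. the held scanner looks at the tray's label (label within 18 mm of the beam's line, 50 to 130 mm from the window) and is still for 1 s (x of tray_label in the frame of scanner_window between -0.018 and 0.018 m and y of tray_label in the frame of scanner_window between -0.018 and 0.018 m and z of tray_label in the frame of scanner_window between 0.05 and 0.13 m and angle between the z axis of scanner_window and the z axis of tray_label, either way round below 0.75 rad and contact force between the fingers and scanner above 0.3 N and linear speed of scanner below 0.03 m/s and angular speed of scanner below 0.2 rad/s), for 1 s.
At the end, for the whole second after the job is handed in: every rack present stands upright, let go and at rest on the floor of the holder of its own colour (centre within 10 mm, not on the rim, aligned to 0.11 rad), and the scanner rests level on both forks of its stand within 12 mm and 0.12 rad of its place (all of step 2 and all of step 4 and all of step 6 and distance between scanner and stand_rest below 0.012 m and angle between the x axis of scanner and the x axis of scanner_stand, either way round below 0.12 rad and z of scanner in the frame of stand_rest below 0.004 m and angle between scanner's own z axis and vertical below 0.08 rad and linear speed of scanner below 0.02 m/s); the robot touches nothing.
It fails at once if a bystander (jar, tip box, dishes, beaker, timer, glove box) is shifted by more than 40 mm or tipped (distance of any of buffer_bottle, tip_box, petri_dishes, beaker, timer, glove_box from where it was at the start of the episode above 0.04 m or angle between any of buffer_bottle, tip_box, petri_dishes, beaker, timer, glove_box's own z axis and vertical above 0.5 rad).
It fails at once if a rack is tipped over (more than 0.8 rad) (angle between any of red_rack, yellow_rack, blue_rack's own z axis and vertical above 0.8 rad).
Of red_rack, yellow_rack, blue_rack only 2 to 3 are there at a start; the rules pass over those that are not, and their reading is None.
At some moment in a run one of red_rack, yellow_rack, blue_rack may be knocked a few centimetres aside while the robot is not near it.
It also fails if it takes over 210 s, if anything falls off the work surface, if the arm or the gripper's body presses on something with over 40 N, if the wrist force passes 120 N, or if a joint passes its speed limit or range.

## Working session

There is one attempt and no reset: what is moved stays moved. The work goes in short steps, Python scripts to look and compute and a tool call to move; the robot and the scene stay as the last step left them, time stands still between calls to the robot, and variables do not carry over. Pictures are saved under pics/ and viewed, and the job is handed in when it is done.

Besides the shell and the picture viewer there is one more tool, called after "Call:" as name([rows], argument=value, ...), one row to a line, values as JSON. apply_moves: Moves the arm, as the interface text tells. Its arguments: {"type":"object","properties":{"increments":{"type":"array","items":{"type":"object","properties":{"grip":{"type":"number"},"xyz":{"type":"array","items":{"type":"number"}},"rotation":{"type":"array","items":{"type":"number"}}}}},"squeeze":{"type":"number"}},"required":["increments"]}

```bash
ls; mkdir -p pics
cat > h.py <<'E'
import numpy as np, cv2
from bench import r, viewer
from scipy.spatial.transform import Rotation as R
def cam(n):
    c=viewer.camera(n); h,w=c['img'].shape[:2]
    f=h/2/np.tan(np.radians(c['vertical_fov'])/2)
    c['K']=np.array([[f,0,c['cx']],[0,f,c['cy']],[0,0,1.]]); c['D']=np.array(c['D'],float)
    c['Rm']=cv2.Rodrigues(np.array(c['rvec'],float))[0]; c['t']=np.array(c['tvec'],float).reshape(3)
    return c
def cloud(c):
    h,w=c['img'].shape[:2]
    uv=np.stack(np.meshgrid(np.arange(w),np.arange(h)),-1).reshape(-1,1,2).astype(np.float64)
    n=cv2.undistortPoints(uv,c['K'],c['D']).reshape(h,w,2)
    z=c['range_z'].astype(float)
    P=np.dstack([n[...,0]*z,n[...,1]*z,z])
    W=(P-c['t'])@c['Rm']
    W[z<=0]=np.nan
    return W
def proj(c,P):
    return cv2.projectPoints(np.array(P,float).reshape(-1,1,3),np.array(c['rvec'],float),np.array(c['tvec'],float),c['K'],c['D'])[0].reshape(-1,2)
def ray(c,uv,z):
    n=cv2.undistortPoints(np.array(uv,float).reshape(-1,1,2),c['K'],c['D']).reshape(-1,2)
    d=np.c_[n,np.ones(len(n))]@c['Rm']; o=-c['Rm'].T@c['t']
    return o+d*((z-o[2])/d[:,2:])
E
python3 - <<'E'
from h import *
s=r.read_state(); print({k:np.round(v,3) for k,v in s.items()})
for n in('top','side'):
    c=cam(n); print(n,c['K'][0,0],-c['Rm'].T@c['t'],c['D']); cv2.imwrite(f'pics/{n}0.png',cv2.resize(c['img'],(768,576)))
E
```

```text
pics
{'time': np.float64(0.0), 'joint_positions': array([ 1.288,  0.333, -0.065,  1.461,  0.022,  1.35 , -0.088]), 'joint_vel': array([ 0.   ,  0.001, -0.001, -0.001,  0.   ,  0.001, -0.   ]), 'joint_torque': array([ 0.0000e+00, -6.2326e+01,  2.5000e-02, -3.8989e+01, -6.1000e-02,
        4.0000e-02,  0.0000e+00]), 'ee_pos': array([ 0.16 , -0.604,  0.23 ]), 'eef_rot': array([ 0.793, -0.61 , -0.001, -0.   ]), 'ft_force': array([ 0.48 , -0.312,  0.161]), 'torque': array([ 0.002, -0.019,  0.02 ]), 'width': np.float64(0.087)}
top 352.31026156079474 [0.23816213 0.06045071 1.38668795] [-0.03483274  0.          0.          0.          0.        ]
side 386.3121306727008 [0.41604647 0.82774795 1.01653565] [-0.11468219  0.          0.          0.          0.        ]
```

View pics/top0.png

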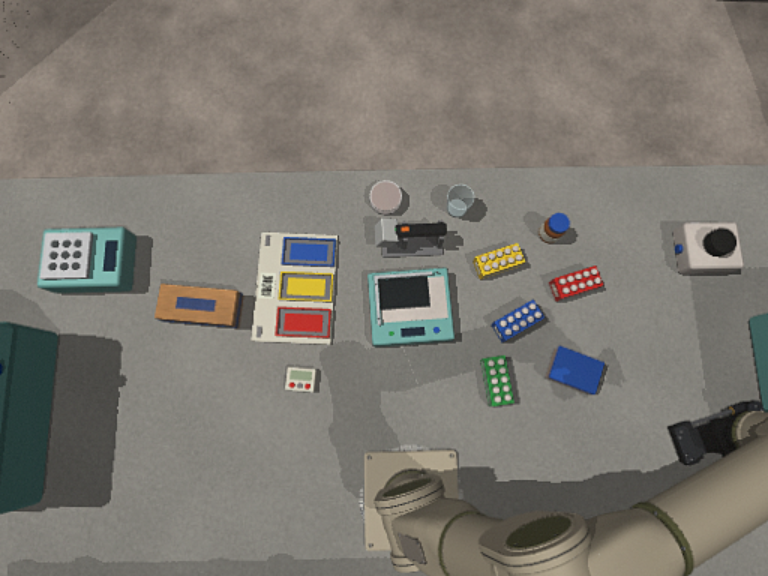

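View pics/side0.png

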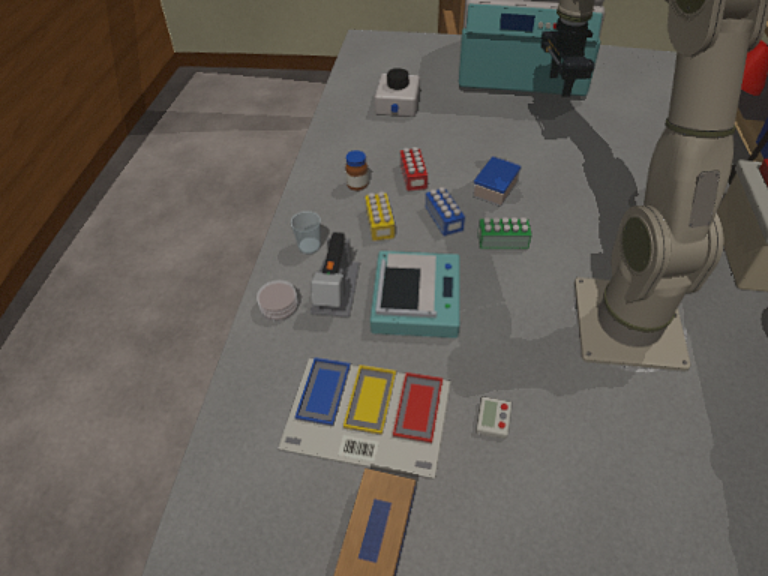

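The top view (768x576) shows:
- **Racks:** red at (577,283), yellow at (500,260) and blue at (519,321).
- **Look-alikes:** green rack at (498,381), blue-lidded tip box at (578,370), and the coloured holders at about (305,250..323).
- **Fixtures:** reader at (411,306), scanner at (415,230), label at (267,287).

All three racks are present. Next I'll measure them.

```bash
cat >> h.py <<'E'
def rect(pts):
    (cx,cy),(w,h),a=cv2.minAreaRect(pts.astype(np.float32)*1000)
    if w>h: ang=a
    else: ang=a+90; w,h=h,w
    ang=(ang-90+90)%180-90  # yaw of y axis rel. to world y, long side
    return np.array([cx,cy]),(w,h),ang
def hsv(c): return cv2.cvtColor(c['img'],cv2.COLOR_BGR2HSV)
def colmask(c,col):
    H=hsv(c); h,s,v=H[...,0].astype(int),H[...,1],H[...,2]
    m=(s>130)&(v>50)
    return m&{'red':(h<8)|(h>172),'yellow':(h>18)&(h<35),'blue':(h>105)&(h<128),'green':(h>45)&(h<80)}[col]
def rack(col,c=None,roi=None):
    c=c or cam('top'); W=cloud(c)
    m=colmask(c,col)
    z=W[...,2]; m&=(z>0.02)&(z<0.2)
    m=cv2.morphologyEx(m.astype(np.uint8),cv2.MORPH_CLOSE,np.ones((5,5)))
    n,l,st,ce=cv2.connectedComponentsWithStats(m)
    out=[]
    for i in range(1,n):
        if st[i,4]<150: continue
        q=W[(l==i)]; zz=q[:,2]; out.append((ce[i],st[i,4],np.nanpercentile(zz,[5,50,95]).round(3),rect(q[(zz>np.nanmax(zz)-.03)][:,:2])))
    return out
E
python3 - <<'E'
from h import *
for n in('top','side'):
  c=cam(n)
  for k in('red','yellow','blue','green'):
    for o in rack(k,c): print(n,k,o[0].round(),o[1],o[2],o[3][0].round(1),np.round(o[3][1],1),round(o[3][2],1))
c=cam('top')
a=c['img'][140:290,150:290]; cv2.imwrite('pics/crop1.png',cv2.resize(a,None,fx=5,fy=5,interpolation=cv2.INTER_CUBIC)[:600])
a=c['img'][150:250,300:420]; cv2.imwrite('pics/crop2.png',cv2.resize(a,None,fx=6,fy=6,interpolation=cv2.INTER_CUBIC))
E
```

```text
top red [385. 188.] 433 [0.044 0.052 0.065] [ 530.5 -449.5] [118.5  56.4] 15.7
top yellow [332. 173.] 434 [0.044 0.052 0.065] [ 595.5 -249.7] [119.8  55.5] 16.8
top blue [345. 213.] 452 [0.046 0.052 0.066] [ 433.9 -287.7] [121.4  54.9] 28.0
top blue [384. 247.] 723 [0.055 0.06  0.064] [ 302.3 -421.9] [121.3  85.5] -22.4
top green [332. 253.] 464 [0.047 0.053 0.065] [ 282.  -223.6] [117.8  55.7] -82.5
side red [275. 110.] 278 [0.036 0.05  0.062] [ 530.9 -447.4] [122.7  52.1] 16.1
side yellow [253. 142.] 374 [0.031 0.049 0.061] [ 594.7 -244.7] [121.   54.7] 17.2
side blue [331. 116.] 433 [0.053 0.058 0.062] [ 305.6 -418.4] [124.2  86.4] -22.2
side blue [296. 139.] 257 [0.038 0.049 0.061] [ 435.6 -286.2] [120.7  52.1] 28.4
side green [337. 152.] 318 [0.046 0.05  0.062] [ 284.1 -222.4] [118.2  59.3] -82.9
```

View pics/crop1.png

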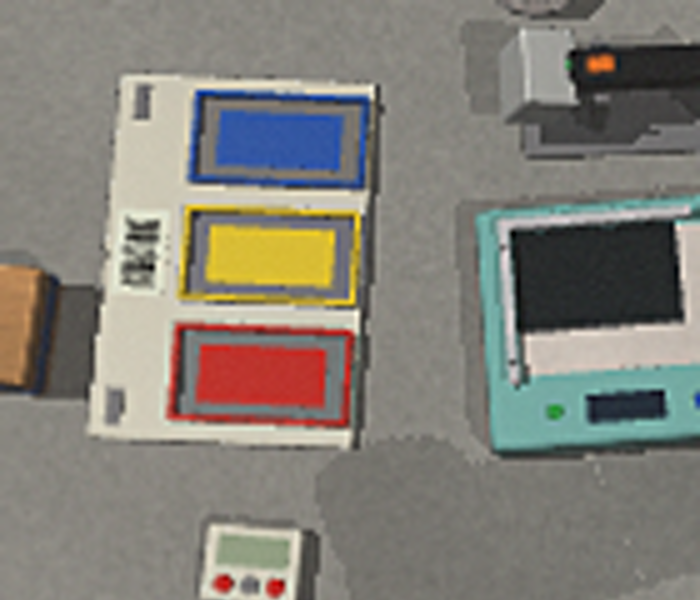

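View pics/crop2.png

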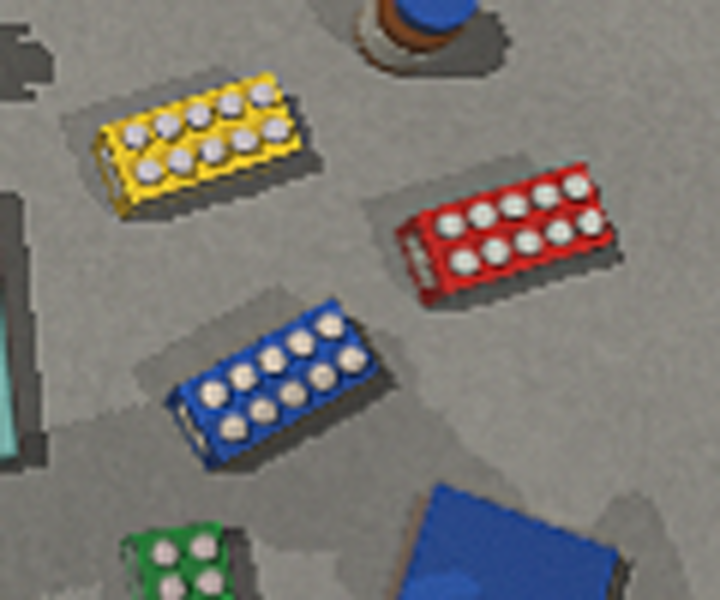

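Each rack's measured size and height match the description. Next I'll measure the fixtures.

```bash
cat > fix.py <<'E'
from h import *
def comp(W,m,uv):
    m=cv2.morphologyEx(m.astype(np.uint8),cv2.MORPH_CLOSE,np.ones((3,3)))
    n,l=cv2.connectedComponents(m); return l==l[uv[1],uv[0]]
for k in('top','side'):
    c=cam(k);W=cloud(c);z=W[...,2]
    def box(x0,x1,y0,y1,z0,z1): return (W[...,0]>x0)&(W[...,0]<x1)&(W[...,1]>y0)&(W[...,1]<y1)&(z>z0)&(z<z1)
    for nm,b in dict(reader=box(.3,.65,-.2,.15,.04,.07),fence=box(.3,.65,-.2,.15,.0575,.07),handle=box(.6,.75,-.2,.1,.092,.13),standbase=box(.55,.75,-.2,.1,.002,.03),
       bottle=box(.6,.8,-.5,-.3,.05,.2),beaker=box(.6,.85,-.3,-.08,.05,.2),petri=box(.65,.85,-.05,.2,.02,.1),timer=box(.2,.4,.2,.4,.01,.04)).items():
        q=W[b]; 
        if len(q)<20: print(k,nm,len(q)); continue
        o=rect(q[:,:2]); print(k,nm,len(q),np.nanpercentile(z[b],[5,50,95]).round(3),o[0].round(1),np.round(o[1],1),round(o[2],1))
    for col in('red','yellow','blue'):
        b=colmask(c,col)&box(.3,.8,.15,.5,-.02,.03); b=cv2.morphologyEx(b.astype(np.uint8),cv2.MORPH_OPEN,np.ones((2,2)))>0
        o=rect(W[b][:,:2]); print(k,'holder',col,b.sum(),o[0].round(1),np.round(o[1],1),round(o[2],1),np.nanmedian(z[b]).round(3))
    H=hsv(c); b=(H[...,1]<60)&(H[...,2]>150)&box(.3,.8,.1,.6,-.02,.03)
    b=cv2.morphologyEx(b.astype(np.uint8),cv2.MORPH_OPEN,np.ones((3,3)))>0
    o=rect(W[b][:,:2]); print(k,'traywhite',b.sum(),o[0].round(1),np.round(o[1],1),round(o[2],1),np.nanmedian(z[b]).round(3))
E
python3 fix.py
python3 - <<'E'
from h import *
c=cam('top')
a=c['img'][135:185,240:310]; cv2.imwrite('pics/sc.png',cv2.resize(a,None,fx=10,fy=10,interpolation=cv2.INTER_CUBIC))
c=cam('side')
a=c['img'][140:320,180:320]; cv2.imwrite('pics/sc2.png',cv2.resize(a,None,fx=4,fy=4,interpolation=cv2.INTER_CUBIC)[:600])
E
```

```text
top reader 2726 [0.046 0.052 0.061] [475.2 -50.4] [346.1 298.8] 90.0
top fence 227 [0.058 0.062 0.067] [521.4 -52.6] [282.2 258.2] -4.3
top handle 455 [0.095 0.102 0.112] [665.8 -17.9] [174.1  60.2] 2.7
top standbase 1120 [0.002 0.005 0.015] [651.3 -50.5] [299.4 196.2] -0.3
top bottle 217 [0.055 0.093 0.099] [ 644.3 -363.6] [150.4  55.9] 43.1
top beaker 340 [0.051 0.068 0.101] [ 683.1 -203.6] [229.1 166.3] -22.9
top petri 498 [0.033 0.043 0.099] [740.   74.1] [249.2 178.7] -0.4
top timer 358 [0.011 0.023 0.029] [302.5 290.7] [194.3 176.3] -89.3
top holder red 332 [442.5 267.9] [140.7  73. ] -3.2 0.014
top holder yellow 345 [537.1 261.3] [140.4  75.7] -2.8 0.013
top holder blue 272 [627.5 244.6] [120.9  58.5] -0.2 0.014
top traywhite 1499 [497.8 297.4] [389.2 208.9] 86.9 0.009
side reader 2916 [0.046 0.051 0.061] [475.  -50.2] [349.4 299.1] -89.9
side fence 244 [0.058 0.062 0.066] [474.9 -59.3] [347.3 280.9] -89.9
side handle 475 [0.095 0.1   0.11 ] [667.9 -19.5] [175.   60.2] 3.7
side standbase 901 [0.002 0.007 0.025] [652.  -49.6] [299.5 197.2] 0.4
side bottle 220 [0.053 0.083 0.096] [ 678.9 -396.5] [58.1 57.2] 45.2
side beaker 445 [0.052 0.069 0.099] [ 662.1 -167.9] [250.5 156.6] -54.6
side petri 788 [0.027 0.042 0.099] [740.2  71.3] [239.  179.2] -0.1
side timer 516 [0.016 0.021 0.025] [333.2 292.3] [133.4 131.1] -0.3
side holder red 566 [415.4 282.8] [159.2  64.2] -30.5 0.012
side holder yellow 619 [538.3 263.2] [143.8  74.3] -3.8 0.012
side holder blue 514 [635.1 260.2] [137.8  75.1] -4.7 0.012
side traywhite 2257 [544.4 295.1] [296.4 205.7] 86.7 0.007
```

View pics/sc.png

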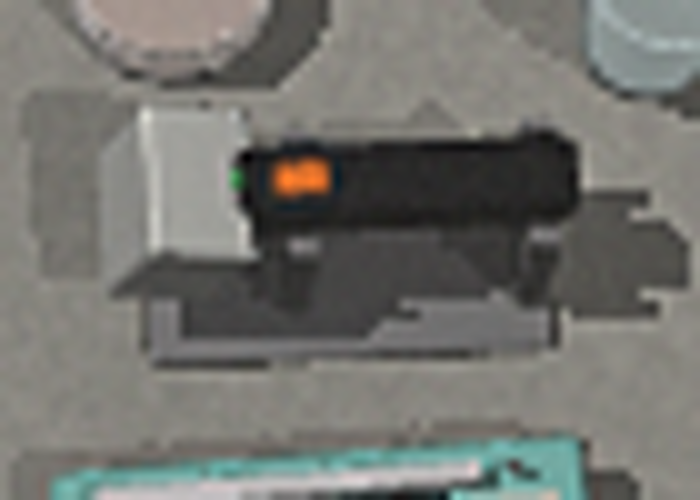

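```bash
cat > fix2.py <<'E'
from h import *
def largest(m):
    n,l,st,_=cv2.connectedComponentsWithStats(m.astype(np.uint8)); i=1+np.argmax(st[1:,4]); return l==i
def rayrect(c,m,z):
    v,u=np.nonzero(m); P=ray(c,np.c_[u,v],z)[:,:2]; return rect(P)
def sh(*a,o): print(*a,o[0].round(1),np.round(o[1],1),round(o[2],2))
for k in('top','side'):
    c=cam(k);W=cloud(c);z=W[...,2];x=W[...,0];y=W[...,1]
    def box(x0,x1,y0,y1,z0,z1): return (x>x0)&(x<x1)&(y>y0)&(y<y1)&(z>z0)&(z<z1)
    b=largest(cv2.morphologyEx(box(.33,.62,-.2,.12,.044,.058).astype(np.uint8),cv2.MORPH_OPEN,np.ones((4,4))))
    sh(k,'reader top',b.sum(),o=rayrect(c,b,.05))
    b=largest(box(.35,.62,-.18,.1,.057,.068)); sh(k,'fence',b.sum(),o=rayrect(c,b,.062))
    H=hsv(c)
    b=largest((H[...,1]<110)&(H[...,2]>120)&box(.3,.8,.1,.6,-.02,.03)|sum(colmask(c,q) for q in('red','yellow','blue'))&box(.3,.8,.1,.6,-.02,.03)); sh(k,'tray',b.sum(),o=rayrect(c,b,.009))
    for col in('red','yellow','blue'):
        # bases of hue mask incl. rim at z .019 (tray 8 + 11)
        b=colmask(c,col)&box(.3,.8,.15,.36,-.02,.035); b=cv2.morphologyEx(b.astype(np.uint8),cv2.MORPH_CLOSE,np.ones((5,5)))
        n,l,st,ce=cv2.connectedComponentsWithStats(b); print([(st[i,4],ce[i].round()) for i in range(1,n) if st[i,4]>40]); b=largest(b)
        sh(k,'holder',col,b.sum(),o=rayrect(c,b,.019))
    b=largest((H[...,2]<70)&box(.6,.75,-.2,0.05,.09,.11)); sh(k,'handle',b.sum(),o=rayrect(c,b,.101))
E
python3 fix2.py
```

```text
top reader top 2173 [470.7 -12.9] [208.5 187. ] 2.9
top fence 128 [512.9   6.6] [147.6  92.8] 3.33
top tray 12178 [549.3 349.8] [499.8 496.8] 89.91
[(np.int32(690), array([202., 214.]))]
top holder red 690 [444.5 270.2] [141.2  75.1] -1.2
[(np.int32(672), array([204., 191.]))]
top holder yellow 672 [540.6 264.7] [139.9  77.3] -1.22
[(np.int32(629), array([205., 167.]))]
top holder blue 629 [636.  257.9] [139.6  75.6] -3.72
top handle 240 [663.9 -40.6] [127.8  33.7] 2.7
side reader top 2212 [465.8  -4.7] [209.3 170.3] 2.95
side fence 208 [527.5  36.5] [193.8 100.2] 44.3
side tray 3611 [542.6 290.1] [299.3 219.6] 86.27
[(np.int32(993), array([279., 272.]))]
side holder red 993 [445.9 271.2] [141.6  74.6] -3.69
[(np.int32(1033), array([246., 267.]))]
side holder yellow 1033 [541.4 265.2] [143.1  75.9] -3.56
[(np.int32(932), array([214., 262.]))]
side holder blue 932 [637.1 259.1] [139.6  75.9] -3.71
side handle 221 [664.4 -39.2] [124.8  30.2] 1.25
```

View pics/sc2.png

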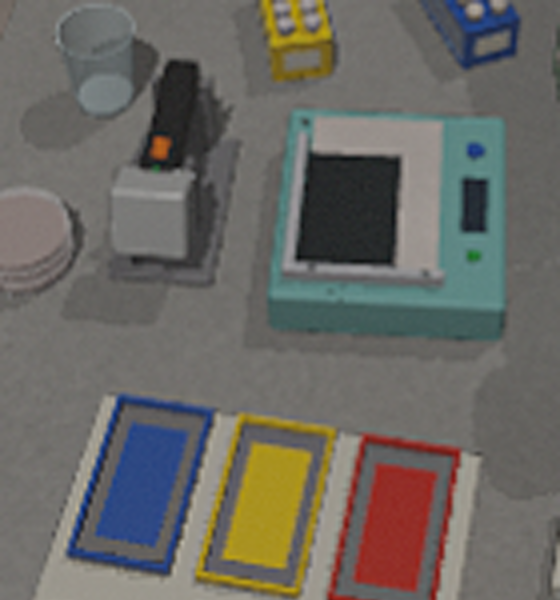

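```bash
cat > ov.py <<'E'
from h import *
import sys
def T(x,y,yaw,z=0): 
    M=np.eye(4);M[:3,:3]=R.from_euler('z',yaw,degrees=True).as_matrix();M[:3,3]=[x,y,z];return M
def poly(c,img,M,pts,s,o,col):
    P=(np.c_[np.array(pts)/1000,np.ones(len(pts))]@M.T)[:,:3]
    q=((proj(c,P)-o+.5)*s-.5)
    cv2.polylines(img,[np.round(q*8).astype(np.int32)],True,col,1,cv2.LINE_AA,3)
def rc(x0,x1,y0,y1,z): return [(x0,y0,z),(x1,y0,z),(x1,y1,z),(x0,y1,z)]
E
cat > ov1.py <<'E'
from ov import *
rx,ry,rw,tx,ty,tw,sx,sy,sw=map(float,sys.argv[1:10])
for k,(u0,v0,u1,v1) in dict(top=(160,130,310,240),side=(180,135,310,325)).items():
    s=5 if k=='top' else 3.15
    c=cam(k); a=c['img'][v0:v1,u0:u1]; a=cv2.resize(a,None,fx=s,fy=s,interpolation=cv2.INTER_CUBIC); o=np.array([u0,v0])
    M=T(rx/1e3,ry/1e3,rw)
    poly(c,a,M,rc(-95,95,-105,105,50),s,o,(0,0,255)); poly(c,a,M,rc(75,83,-70,80,62),s,o,(0,255,255));poly(c,a,M,rc(-45,75,80,88,62),s,o,(255,0,255))
    M=T(tx/1e3,ty/1e3,tw)
    poly(c,a,M,rc(-150,150,-75,135,8),s,o,(0,0,255))
    for i in(-96,0,96): poly(c,a,M,rc(i-38,i+38,-70,70,19),s,o,(0,255,0))
    poly(c,a,M,rc(-35,35,91,131,9),s,o,(0,255,0))
    M=T(sx/1e3,sy/1e3,sw)
    poly(c,a,M,rc(-82.5,82.5,-45,45,6),s,o,(0,255,0)); poly(c,a,M,rc(-85,50,-15,15,101),s,o,(0,255,255))
    cv2.imwrite(f'pics/ov_{k}_{sys.argv[10]}.png',a)
E
python3 ov1.py 471.5 -12 3 541 264.7 -3.65 664 -23 92.7 a
```

```text
(no output)
```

View pics/ov_top_a.png

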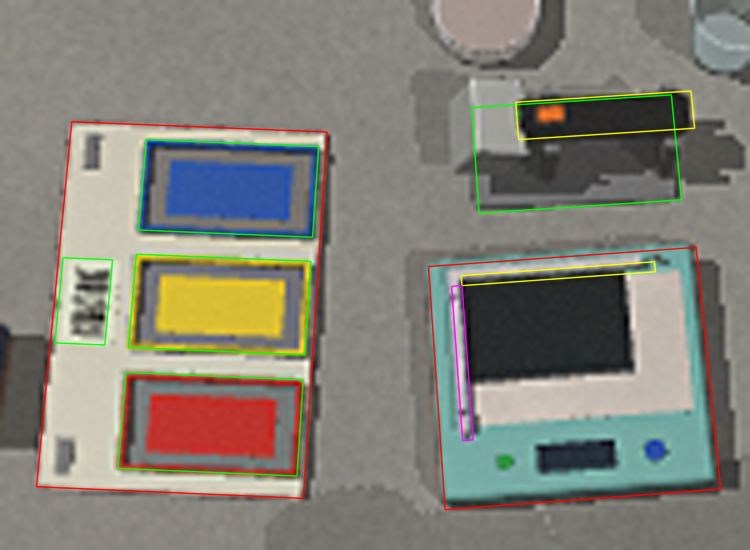

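View pics/ov_side_a.png

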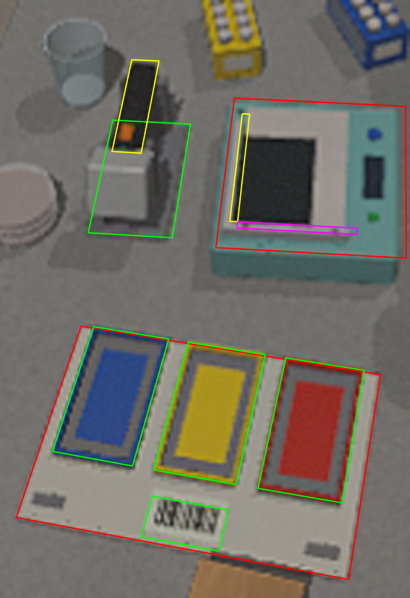

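```bash
python3 ov1.py 475 -13 3 541 264.7 -3.65 668 -24 92 b
python3 - <<'E'
from ov import *
for k,(u,v) in dict(top=(178,190),side=(239,298)).items():
    c=cam(k); s=12; o=np.array([u-25,v-22]); a=c['img'][v-22:v+22,u-25:u+25]; a=cv2.resize(a,None,fx=s,fy=s,interpolation=cv2.INTER_CUBIC)
    M=T(.541,.2647,-3.65); poly(c,a,M,rc(-35,35,84,126,9),s,o,(0,255,0)); poly(c,a,M,rc(-150,150,-75,135,8),s,o,(0,0,255))
    cv2.imwrite(f'pics/lab_{k}.png',a)
E
```

```text
(no output)
```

View pics/ov_top_b.png

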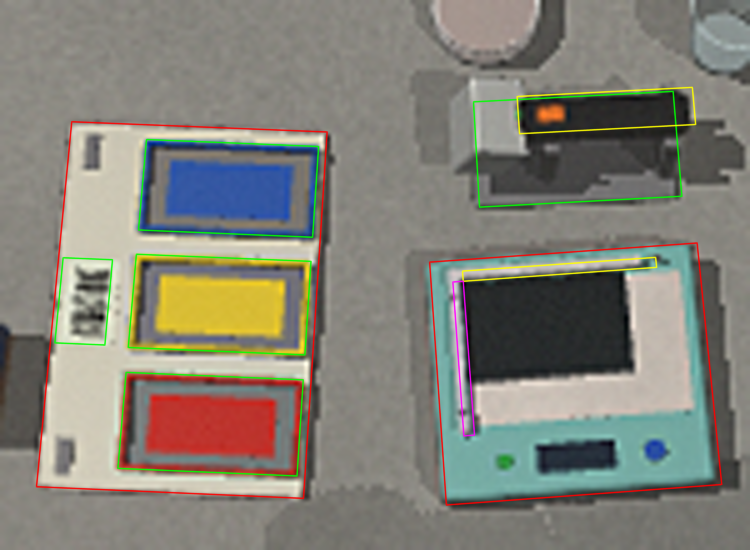

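View pics/ov_side_b.png

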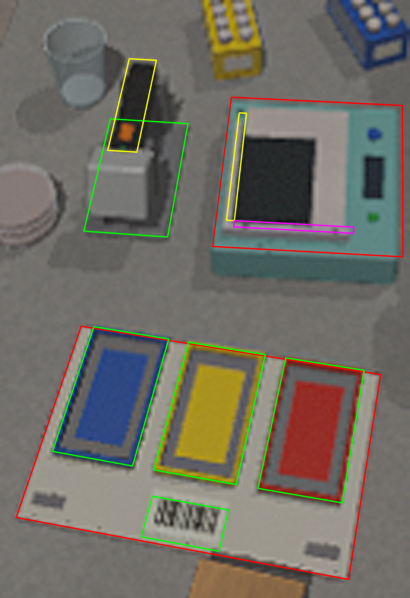

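View pics/lab_side.png

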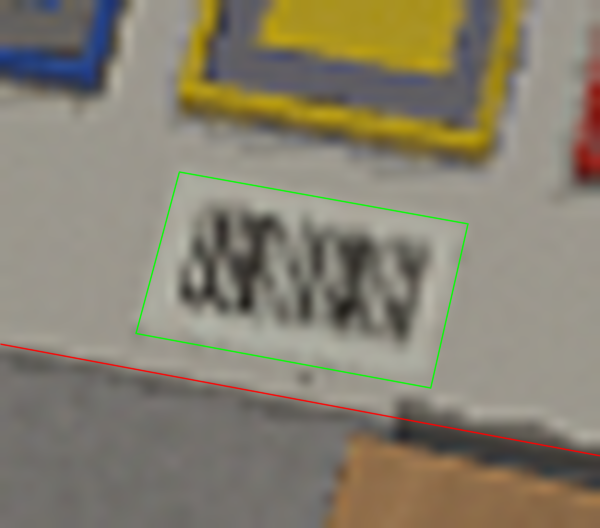

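View pics/lab_top.png

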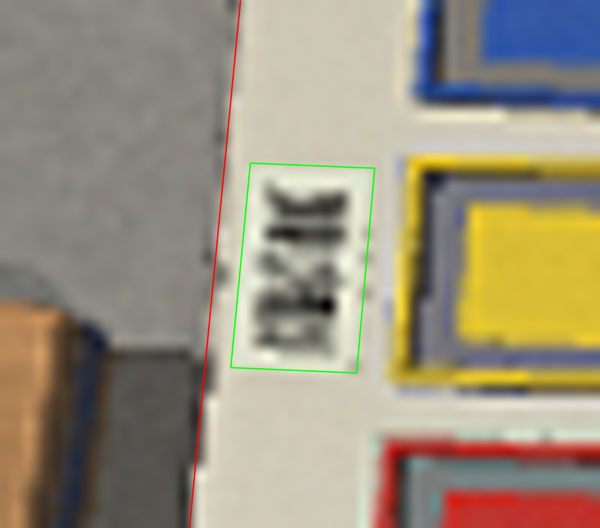

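Overlays agree with the images. Estimates (mm, yaw in degrees):

| Item | x | y | yaw |
|---|---|---|---|
| Reader | 475 | -12.5 | 3 |
| Tray | 541 | 264.7 | -3.65 |
| Label | 548 | 369 | – |
| Stand | 668 | -24 | 92 |

Now I'll go for red.

```bash
cat > go.py <<'E'
from h import *
import sys
x,y,z,yaw=map(float,sys.argv[1:5])
s=r.read_state(); p=np.array(s['ee_pos'])*1000; Q=R.from_quat(s['eef_rot'])
ty=np.radians(yaw); X=np.array([np.cos(ty),np.sin(ty),0]); Z=np.array([0,0,-1.]); T=R.from_matrix(np.c_[X,np.cross(Z,X),Z])
print('t',round(float(s['time']),2),'p',p.round(1),'yaw',np.degrees(np.arctan2(*Q.as_matrix()[1::-1,0])).round(2),'tilt',np.degrees(np.arccos(-Q.as_matrix()[2,2])).round(2),'w',round(float(s['width'])*1000,1),'F',np.round(s['ft_force'],1))
print('xyz',Q.inv().apply(np.array([x,y,z])-p).round(1),'rot',np.degrees((Q.inv()*T).as_rotvec()).round(2))
E
python3 go.py 530.7 -448.7 200 15.8
```

```text
t 0.85 p [ 160.6 -604.   230.6] yaw -75.12 tilt 0.0 w 87.1 F [-0.4  1.1 -0.2]
xyz [ -55.1 -397.6   30.6] rot [  0.    -0.   -90.92]
```

Call:
apply_moves([
  {"grip": 0, "xyz": [-8, -57, 5], "rotation": [0, 0, -10]},
  {"xyz": [-16, -114, 5], "rotation": [0, 0, -20]},
  {"xyz": [-24, -171, 5], "rotation": [0, 0, -30]},
  {"xyz": [-32, -228, 5], "rotation": [0, 0, -40]},
  {"xyz": [-40, -285, 5], "rotation": [0, 0, -50]},
], squeeze=25)

```text
$.increments[1]: bad value
```

```bash
python3 go.py 530.7 -448.7 150 15.8
```

```text
t 0.85 p [ 160.6 -604.   230.6] yaw -75.12 tilt 0.0 w 87.1 F [-0.4  1.1 -0.2]
xyz [ -55.1 -397.6   80.6] rot [  0.    -0.   -90.92]
```

Every row needs a grip value.

Call:
apply_moves([
  {"grip": 0, "xyz": [-8, -57, 5], "rotation": [0, 0, -10]},
  {"grip": 0, "xyz": [-16, -114, 5], "rotation": [0, 0, -20]},
  {"grip": 0, "xyz": [-24, -171, 5], "rotation": [0, 0, -30]},
  {"grip": 0, "xyz": [-32, -228, 5], "rotation": [0, 0, -40]},
  {"grip": 0, "xyz": [-40, -285, 5], "rotation": [0, 0, -50]},
], squeeze=25)

```text
time: 1.48
ee_pos: [0.4273, -0.4914, 0.2258]
eef_rot: [0.977, -0.215, 0.0, 0.0]
ft_force: [1.1, -0.3, -0.3]
width: 0.0873
```

```bash
python3 go.py 530.7 -448.7 150 15.8
```

```text
t 1.48 p [ 427.3 -491.4  225.8] yaw -24.8 tilt 0.03 w 87.3 F [ 1.1 -0.3 -0.3]
xyz [ 76.  -82.2  75.8] rot [ 3.00e-02 -2.00e-02 -4.06e+01]
```

Call:
apply_moves([
  {"grip": 0, "xyz": [20, -20, 19], "rotation": [0, 0, -10]},
  {"grip": 0, "xyz": [40, -41, 38], "rotation": [0, 0, -20]},
  {"grip": 0, "xyz": [58, -62, 57], "rotation": [0, 0, -30]},
  {"grip": 0, "xyz": [76, -82, 76], "rotation": [0, 0, -40.6]},
  {"grip": 0, "xyz": [76, -82.2, 76], "rotation": [0, 0, -40.6]},
])

```text
time: 2.1
ee_pos: [0.532, -0.4462, 0.1477]
eef_rot: [0.99, 0.14, -0.0, -0.002]
ft_force: [-0.3, 0.1, 0.5]
width: 0.0869
```

```bash
python3 go.py 530.7 -448.7 28 15.8
python3 - <<'E'
from h import *
for k in ('top','side'):
  for o in rack('red',cam(k)): print(o[0].round(),o[1],o[2],o[3][0].round(1),np.round(o[3][1],1),round(o[3][2],1))
E
```

```text
t 2.1 p [ 532.  -446.2  147.7] yaw 16.04 tilt 0.18 w 86.9 F [-0.3  0.1  0.5]
xyz [ -1.9   2.4 119.7] rot [-0.18  0.01  0.24]
[384. 188.] 427 [0.045 0.053 0.225] [ 501.9 -421.4] [41.5  8.6] -75.7
[275. 110.] 278 [0.035 0.05  0.063] [ 531.1 -449.4] [124.4  52.3] 16.1
```

Call:
apply_moves([
  {"grip": 0, "xyz": [-1.6, 2, 50]},
  {"grip": 0, "xyz": [-1.6, 2, 90]},
  {"grip": 0, "xyz": [-1.6, 2, 112]},
  {"grip": 0, "xyz": [-1.6, 2, 119]},
  {"grip": 0, "xyz": [-1.6, 2, 119]},
])

```text
$.increments[0]: bad value
```

Call:
apply_moves([
  {"grip": 150, "xyz": [0, 0, 0]},
  {"grip": 150, "xyz": [0, 0, 0]},
  {"grip": 150, "xyz": [0, 0, 0]},
  {"grip": 150, "xyz": [0, 0, 0]},
  {"grip": 150, "xyz": [0, 0, 0]},
])

```text
$.increments[0]: bad value
```

```bash
python3 go.py 510 0 110 3
```

```text
t 2.2 p [ 530.3 -449.1  149.9] yaw 15.64 tilt 0.04 w 87.0 F [-0.1 -0.2 -0.3]
xyz [ 101.5 -438.    39.7] rot [3.000e-02 1.000e-02 1.264e+01]
```

Call:
apply_moves([
  {"grip": 0, "xyz": [0.5, 0, 50], "rotation": [0, 0, 0]},
  {"grip": 0, "xyz": [0.5, 0, 90], "rotation": [0, 0, 0]},
  {"grip": 0, "xyz": [0.5, 0, 114], "rotation": [0, 0, 0]},
  {"grip": 0, "xyz": [0.5, 0, 122], "rotation": [0, 0, 0]},
  {"grip": 0, "xyz": [0.5, 0, 122], "rotation": [0, 0, 0]},
])

```text
time: 2.82
ee_pos: [0.5306, -0.4501, 0.0289]
eef_rot: [0.991, 0.135, 0.0, 0.001]
ft_force: [0.2, -0.2, -0.5]
width: 0.0869
```

Call:
apply_moves([
  {"grip": 150, "xyz": [0, 0, 0], "rotation": [0, 0, 0]},
  {"grip": 150, "xyz": [0, 0, 0], "rotation": [0, 0, 0]},
  {"grip": 150, "xyz": [0, 0, 0], "rotation": [0, 0, 0]},
  {"grip": 150, "xyz": [0, 0, 0], "rotation": [0, 0, 0]},
  {"grip": 150, "xyz": [0, 0, 0], "rotation": [0, 0, 0]},
])

```text
time: 3.45
ee_pos: [0.5308, -0.4501, 0.0291]
eef_rot: [0.991, 0.135, 0.0, 0.001]
ft_force: [0.5, 0.6, 1.7]
width: 0.0559
```

```bash
python3 go.py 510 0 110 3
```

```text
t 3.45 p [ 530.8 -450.1   29.1] yaw 15.53 tilt 0.11 w 55.9 F [0.5 0.6 1.7]
xyz [ 100.5 -439.   -81.7] rot [ 0.11 -0.02 12.53]
```

Call:
apply_moves([
  {"grip": 150, "xyz": [0, 0, -10], "rotation": [0, 0, 0]},
  {"grip": 150, "xyz": [0, 0, -40], "rotation": [0, 0, 0]},
  {"grip": 150, "xyz": [0, 0, -80], "rotation": [0, 0, 0]},
  {"grip": 150, "xyz": [0, 0, -120], "rotation": [0, 0, 0]},
  {"grip": 150, "xyz": [0, 0, -135], "rotation": [0, 0, 0]},
])

```text
time: 4.08
ee_pos: [0.5315, -0.4502, 0.167]
eef_rot: [0.991, 0.135, 0.001, 0.002]
ft_force: [0.5, -0.5, -4.4]
width: 0.0558
```

```bash
python3 go.py 510 -4 160 3
```

```text
t 4.08 p [ 531.5 -450.2  167. ] yaw 15.53 tilt 0.3 w 55.8 F [ 0.5 -0.5 -4.4]
xyz [  98.8 -435.7    5.2] rot [ 0.25 -0.16 12.53]
```

Call:
apply_moves([
  {"grip": 150, "xyz": [9, -40, 0], "rotation": [0, 0, 2]},
  {"grip": 150, "xyz": [19, -85, 0], "rotation": [0, 0, 4]},
  {"grip": 150, "xyz": [31, -135, 0], "rotation": [0, 0, 6]},
  {"grip": 150, "xyz": [43, -190, 0], "rotation": [0, 0, 8]},
  {"grip": 150, "xyz": [54, -240, 0], "rotation": [0, 0, 10]},
])

```text
time: 4.7
ee_pos: [0.5183, -0.2023, 0.1649]
eef_rot: [0.999, 0.048, 0.001, 0.002]
ft_force: [0.1, 0.3, -3.2]
width: 0.0555
```

```bash
python3 go.py 510 -4 160 3
```

```text
t 4.7 p [ 518.3 -202.3  164.9] yaw 5.49 tilt 0.21 w 55.5 F [ 0.1  0.3 -3.2]
xyz [  10.7 -198.2    4.2] rot [ 0.19 -0.09  2.49]
```

Call:
apply_moves([
  {"grip": 150, "xyz": [3, -50, 0], "rotation": [0, 0, 1]},
  {"grip": 150, "xyz": [6, -100, 4], "rotation": [0.2, 0, 2]},
  {"grip": 150, "xyz": [8, -150, 4], "rotation": [0.2, 0, 2.5]},
  {"grip": 150, "xyz": [10, -185, 4], "rotation": [0.2, 0, 2.5]},
  {"grip": 150, "xyz": [10, -198, 4], "rotation": [0.2, 0, 2.5]},
])

```text
time: 5.32
ee_pos: [0.5085, -0.0018, 0.1595]
eef_rot: [1.0, 0.028, 0.0, -0.0]
ft_force: [-0.4, 0.0, -3.2]
width: 0.0556
```

```bash
python3 go.py 511 -3 81 3
```

```text
t 5.33 p [508.5  -1.8 159.5] yaw 3.18 tilt 0.05 w 55.6 F [-0.4  0.  -3.2]
xyz [ 2.4  1.4 78.5] rot [-0.04 -0.02  0.18]
```

Call:
apply_moves([
  {"grip": 150, "xyz": [1, 1, 30], "rotation": [0, 0, 0]},
  {"grip": 150, "xyz": [2, 1.4, 55], "rotation": [0, 0, 0.2]},
  {"grip": 150, "xyz": [2.4, 1.4, 70], "rotation": [0, 0, 0.2]},
  {"grip": 150, "xyz": [2.4, 1.4, 75], "rotation": [0, 0, 0.2]},
  {"grip": 150, "xyz": [2.4, 1.4, 75], "rotation": [0, 0, 0.2]},
])

```text
time: 5.95
ee_pos: [0.5111, -0.0032, 0.0847]
eef_rot: [1.0, 0.026, 0.0, -0.0]
ft_force: [0.2, 0.4, -3.5]
width: 0.0563
```

```bash
python3 go.py 511 -3 79 3
python3 - <<'E'
from h import *
c=cam('side'); a=c['img'][140:260,180:320]; cv2.imwrite('pics/s1.png',cv2.resize(a,None,fx=5,fy=5,interpolation=cv2.INTER_CUBIC))
E
```

```text
t 5.95 p [511.1  -3.2  84.7] yaw 2.97 tilt 0.05 w 56.3 F [ 0.2  0.4 -3.5]
xyz [-0.1 -0.2  5.7] rot [-0.05 -0.02 -0.03]
```

View pics/s1.png

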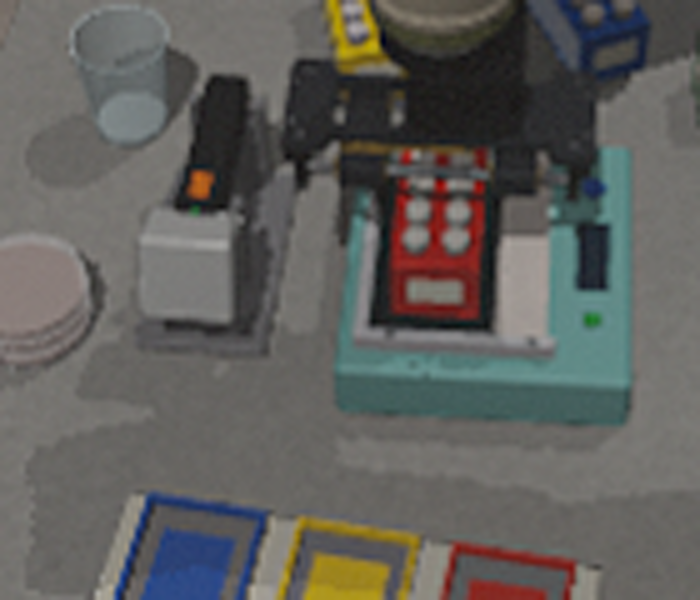

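The side view shows the held red rack at (440,250) inside the corner, with gaps to both fences. I'll lower it, then slide it in gently.

Call:
apply_moves([
  {"grip": 150, "xyz": [0, 0, 3], "rotation": [0, 0, 0]},
  {"grip": 150, "xyz": [0, 0, 5.5], "rotation": [0, 0, 0]},
  {"grip": 150, "xyz": [3, -4, 5.5], "rotation": [0, 0, 0]},
  {"grip": 150, "xyz": [6, -8, 5.5], "rotation": [0, 0, 0]},
  {"grip": 150, "xyz": [7, -10, 5.5], "rotation": [0, 0, 0]},
])

```text
time: 6.62
ee_pos: [0.5182, 0.0079, 0.0797]
eef_rot: [1.0, 0.026, 0.001, -0.001]
ft_force: [-0.2, -0.2, -4.5]
width: 0.056
```

Call:
apply_moves([
  {"grip": 150, "xyz": [1, 0, 0], "rotation": [0, 0, 0]},
  {"grip": 150, "xyz": [2, 0, 0], "rotation": [0, 0, 0]},
])

```text
time: 6.88
ee_pos: [0.5202, 0.0079, 0.0797]
eef_rot: [1.0, 0.026, 0.001, -0.0]
ft_force: [-0.0, 0.0, -3.4]
width: 0.0557
```

```bash
python3 go.py 520.9 9.9 79 3
```

```text
t 6.88 p [520.2   7.9  79.7] yaw 3.01 tilt 0.09 w 55.7 F [-0.   0.  -3.4]
xyz [ 0.8 -1.9  0.7] rot [-0.05 -0.08  0.01]
```

Call:
apply_moves([
  {"grip": 150, "xyz": [0, 0, 1], "rotation": [0, 0, 0]},
  {"grip": 150, "xyz": [1, 0, 1], "rotation": [0, 0, 0]},
  {"grip": 150, "xyz": [2, 0, 1], "rotation": [0, 0, 0]},
])

```text
time: 7.25
ee_pos: [0.5218, 0.0079, 0.079]
eef_rot: [1.0, 0.026, 0.0, -0.0]
ft_force: [-5.3, 0.4, 4.0]
width: 0.0558
```

Call:
apply_moves([
  {"grip": 150, "xyz": [1, -1, 0], "rotation": [0, 0, 0]},
  {"grip": 150, "xyz": [2, -2, 0], "rotation": [0, 0, 0]},
])

```text
time: 7.5
ee_pos: [0.5238, 0.0097, 0.0791]
eef_rot: [1.0, 0.026, 0.0, -0.0]
ft_force: [-1.0, -1.3, -1.2]
width: 0.0561
```

Call:
apply_moves([
  {"grip": 150, "xyz": [1, -1, 0.3], "rotation": [0, 0, 0]},
  {"grip": 150, "xyz": [2, -2, 0.3], "rotation": [0, 0, 0]},
])

```text
time: 7.75
ee_pos: [0.5246, 0.0103, 0.079]
eef_rot: [1.0, 0.025, -0.001, 0.001]
ft_force: [-14.1, -8.5, 15.6]
width: 0.0557
```

Call:
apply_moves([
  {"grip": 150, "xyz": [1, 0, 0], "rotation": [0, 0, 0]},
  {"grip": 150, "xyz": [1.5, 0, 0], "rotation": [0, 0, 0]},
])

```text
time: 8.0
ee_pos: [0.5248, 0.0103, 0.0792]
eef_rot: [1.0, 0.025, -0.003, 0.002]
ft_force: [-13.8, -1.9, 12.1]
width: 0.0557
```

```bash
python3 go.py 520.9 9.9 79 3
```

```text
t 8.0 p [524.8  10.3  79.2] yaw 2.89 tilt 0.38 w 55.7 F [-13.8  -1.9  12.1]
xyz [-3.9  0.2  0.2] rot [ 0.17  0.34 -0.11]
```

Call:
apply_moves([
  {"grip": 150, "xyz": [0, -1, -0.3], "rotation": [0, 0, 0]},
  {"grip": 150, "xyz": [0, -2.5, -0.3], "rotation": [0, 0, 0]},
])

```text
time: 8.25
ee_pos: [0.5245, 0.0129, 0.0792]
eef_rot: [1.0, 0.025, -0.003, 0.001]
ft_force: [-1.1, -1.6, -2.2]
width: 0.0557
```

```bash
python3 go.py 520.9 9.9 79 3;python3 - <<'E'
from h import *
c=cam('side'); a=c['img'][140:260,180:320]; cv2.imwrite('pics/s2.png',cv2.resize(a,None,fx=5,fy=5,interpolation=cv2.INTER_CUBIC))
E
```

```text
t 8.25 p [524.5  12.9  79.2] yaw 2.89 tilt 0.38 w 55.7 F [-1.1 -1.6 -2.2]
xyz [-3.8  2.8  0.3] rot [ 0.16  0.35 -0.11]
```

View pics/s2.png

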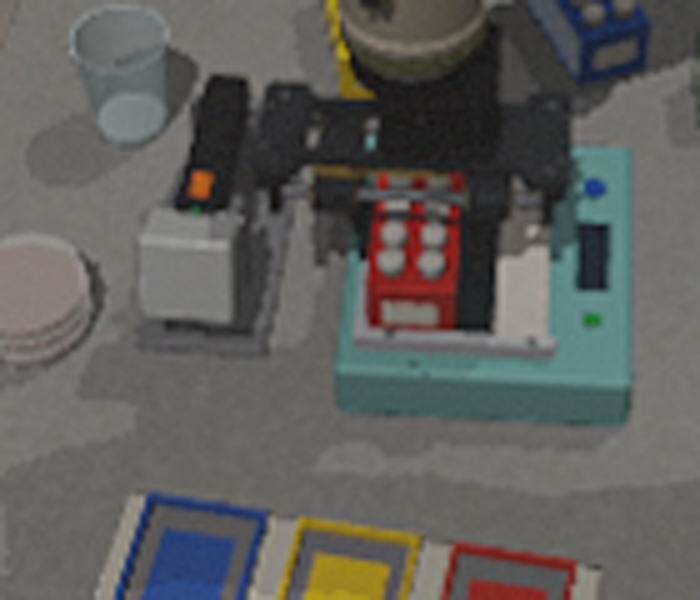

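The rack is nearly in the corner at (415,270). The y contact isn't firm yet, so I'll keep sliding in y.

Call:
apply_moves([
  {"grip": 150, "xyz": [0, -1.5, 0], "rotation": [0, 0, 0]},
  {"grip": 150, "xyz": [0.3, -3, 0.2], "rotation": [0, 0, 0]},
])

```text
time: 8.55
ee_pos: [0.5245, 0.0145, 0.0792]
eef_rot: [1.0, 0.025, -0.003, 0.003]
ft_force: [-6.3, -9.9, 6.2]
width: 0.0558
```

Call:
apply_moves([
  {"grip": 150, "xyz": [0, -1.5, 0], "rotation": [0, 0, 0]},
  {"grip": 150, "xyz": [0, -3, 0], "rotation": [0, 0, 0]},
])

```text
time: 8.8
ee_pos: [0.5245, 0.0147, 0.0794]
eef_rot: [1.0, 0.024, -0.004, 0.004]
ft_force: [-3.8, -13.9, 4.2]
width: 0.056
```

Call:
apply_moves([
  {"grip": 150, "xyz": [1.2, -1, 0], "rotation": [0, 0, 0]},
  {"grip": 150, "xyz": [1.2, -1, 0], "rotation": [0, 0, 0]},
])

```text
time: 9.05
ee_pos: [0.5246, 0.0146, 0.0794]
eef_rot: [1.0, 0.024, -0.005, 0.005]
ft_force: [-8.8, -6.6, 5.6]
width: 0.0556
```

Call:
apply_moves([
  {"grip": 0, "xyz": [0, 0, 0], "rotation": [0, 0, 0]},
  {"grip": 0, "xyz": [0, 0, 0], "rotation": [0, 0, 0]},
  {"grip": 0, "xyz": [0, 0, 0], "rotation": [0, 0, 0]},
  {"grip": 0, "xyz": [0, 0, 0], "rotation": [0, 0, 0]},
  {"grip": 0, "xyz": [0, 0, 0], "rotation": [0, 0, 0]},
])

```text
time: 9.68
ee_pos: [0.5246, 0.0147, 0.0794]
eef_rot: [1.0, 0.024, -0.005, 0.005]
ft_force: [-0.2, -0.1, 0.3]
width: 0.0861
```

```bash
python3 go.py 524.5 14.5 79 3;python3 - <<'E'
from h import *
c=cam('side'); a=c['img'][140:260,180:320]; cv2.imwrite('pics/s3.png',cv2.resize(a,None,fx=5,fy=5,interpolation=cv2.INTER_CUBIC))
E
```

```text
t 9.68 p [524.6  14.7  79.4] yaw 2.73 tilt 0.82 w 86.1 F [-0.2 -0.1  0.3]
xyz [-0.1  0.2  0.4] rot [ 0.6   0.56 -0.27]
```

View pics/s3.png

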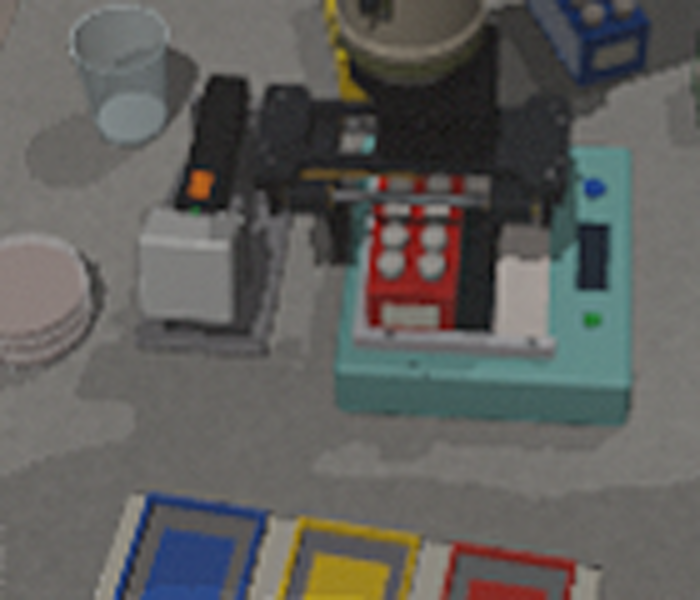

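Call:
apply_moves([
  {"grip": 0, "xyz": [0, 0, -40], "rotation": [0.6, 0.6, 0]},
  {"grip": 0, "xyz": [0, 0, -90], "rotation": [0.6, 0.6, 0]},
  {"grip": 0, "xyz": [0, 0, -140], "rotation": [0.6, 0.6, 0]},
  {"grip": 0, "xyz": [0, 0, -180], "rotation": [0.6, 0.6, 0]},
  {"grip": 0, "xyz": [0, 0, -180], "rotation": [0.6, 0.6, 0]},
])

```text
time: 10.35
ee_pos: [0.5278, 0.017, 0.2626]
eef_rot: [1.0, 0.024, 0.003, 0.0]
ft_force: [0.6, 0.2, -0.7]
width: 0.0868
```

```bash
cat > chk.py <<'E'
from ov import *
# chk.py name col x y yaw z : overlay rack outline
nm=sys.argv[1]
for k in ('side','top'):
    c=cam(k)
    for o in rack(sys.argv[2],c): 
        print(k,o[0].round(),o[1],o[2],o[3][0].round(1),np.round(o[3][1],1),round(o[3][2],2))
    if k=='side':
        s=5;u0,v0=190,140; a=c['img'][140:255,190:320]; a=cv2.resize(a,None,fx=s,fy=s,interpolation=cv2.INTER_CUBIC)
        cv2.imwrite(f'pics/{nm}.png',a)
E
python3 go.py 524.5 14.5 79 3; python3 chk.py c1 red
```

```text
t 10.35 p [527.8  17.  262.6] yaw 2.73 tilt 0.35 w 86.8 F [ 0.6  0.2 -0.7]
xyz [ -4.5   2.2 183.5] rot [ 0.04 -0.35 -0.27]
side [263. 187.] 490 [0.084 0.101 0.113] [522.9  14.1] [117.5  55.8] 2.89
```

View pics/c1.png

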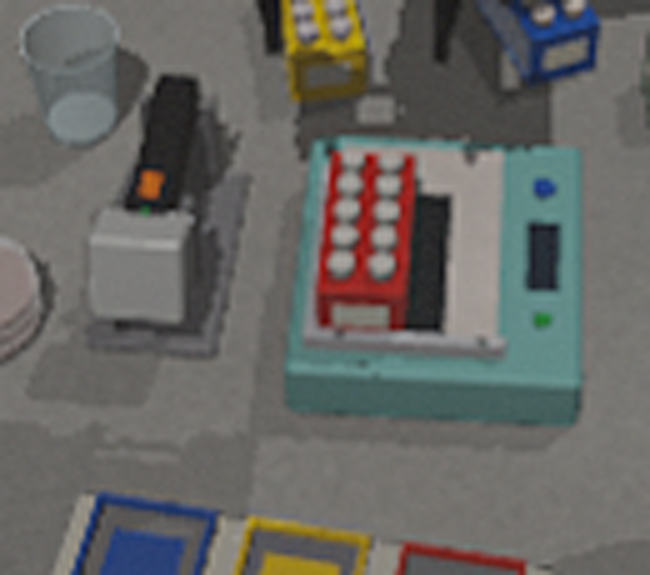

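Red at (360,240) sits against both fences: measured (522.9, 14.1), yaw 2.9. It has been let go for over a second. I'll regrasp it.

Call:
apply_moves([
  {"grip": 0, "xyz": [-2, 1, 60], "rotation": [0, -0.3, 0]},
  {"grip": 0, "xyz": [-4, 2, 115], "rotation": [0, -0.3, 0]},
  {"grip": 0, "xyz": [-4.3, 2.3, 160], "rotation": [0, -0.3, 0]},
  {"grip": 0, "xyz": [-4.3, 2.3, 182.5], "rotation": [0, -0.3, 0]},
  {"grip": 0, "xyz": [-4.3, 2.3, 182.5], "rotation": [0, -0.3, 0]},
])

```text
time: 11.08
ee_pos: [0.5199, 0.0141, 0.0739]
eef_rot: [1.0, 0.024, -0.005, -0.0]
ft_force: [-0.4, -0.6, 0.4]
width: 0.0873
```

Call:
apply_moves([
  {"grip": 150, "xyz": [0, 0, 0], "rotation": [0, 0, 0]},
  {"grip": 150, "xyz": [0, 0, 0], "rotation": [0, 0, 0]},
  {"grip": 150, "xyz": [0, 0, 0], "rotation": [0, 0, 0]},
  {"grip": 150, "xyz": [0, 0, 0], "rotation": [0, 0, 0]},
  {"grip": 150, "xyz": [0, 0, 0], "rotation": [0, 0, 0]},
])

```text
time: 11.7
ee_pos: [0.5207, 0.0139, 0.0746]
eef_rot: [1.0, 0.024, -0.004, -0.0]
ft_force: [1.5, -1.5, 3.0]
width: 0.056
```

Call:
apply_moves([
  {"grip": 150, "xyz": [-2, 1, -8], "rotation": [0, 0, 0]},
  {"grip": 150, "xyz": [-6, 3, -30], "rotation": [0, 0, 0]},
  {"grip": 150, "xyz": [-15, -5, -55], "rotation": [0, 0, 1]},
  {"grip": 150, "xyz": [-25, -35, -60], "rotation": [0, 0, 2]},
  {"grip": 150, "xyz": [-40, -80, -60], "rotation": [0, 0, 4]},
])

```text
time: 12.32
ee_pos: [0.4769, 0.0916, 0.1354]
eef_rot: [1.0, -0.013, -0.004, 0.0]
ft_force: [0.3, 0.6, -3.4]
width: 0.0558
```

```bash
python3 go.py 445.2 270.7 90 -3.65
```

```text
t 12.32 p [476.9  91.6 135.4] yaw -1.47 tilt 0.48 w 55.8 F [ 0.3  0.6 -3.4]
xyz [ -35.9 -178.2   45.6] rot [0.05 0.48 2.18]
```

Call:
apply_moves([
  {"grip": 150, "xyz": [-8, -40, 0], "rotation": [0, 0, 0.5]},
  {"grip": 150, "xyz": [-17, -85, 5], "rotation": [0, 0, 1]},
  {"grip": 150, "xyz": [-26, -130, 15], "rotation": [0, 0, 2]},
  {"grip": 150, "xyz": [-34, -168, 30], "rotation": [0, 0, 2.2]},
  {"grip": 150, "xyz": [-36, -178, 45], "rotation": [0, 0, 2.2]},
])

```text
time: 12.95
ee_pos: [0.4434, 0.273, 0.0902]
eef_rot: [1.0, -0.03, -0.005, 0.0]
ft_force: [-0.4, -0.2, -3.0]
width: 0.056
```

```bash
python3 go.py 445.2 270.7 37 -3.65
python3 - <<'E'
from h import *
c=cam('side'); a=c['img'][220:330,170:310]; cv2.imwrite('pics/s4.png',cv2.resize(a,None,fx=5,fy=5,interpolation=cv2.INTER_CUBIC))
E
```

```text
t 12.95 p [443.4 273.   90.2] yaw -3.45 tilt 0.55 w 56.0 F [-0.4 -0.2 -3. ]
xyz [ 2.5  2.1 53.2] rot [0.02 0.55 0.2 ]
```

View pics/s4.png

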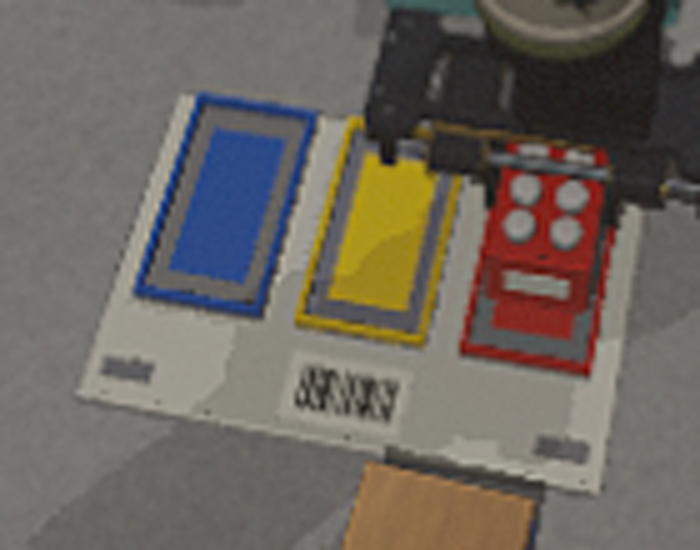

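The red rack at (545,220) hovers over the red holder. I'll lower it.

Call:
apply_moves([
  {"grip": 150, "xyz": [1.5, 1.5, 20], "rotation": [0, 0, 0.2]},
  {"grip": 150, "xyz": [2.7, 2.1, 35], "rotation": [0, 0, 0.2]},
  {"grip": 150, "xyz": [2.9, 2.1, 45], "rotation": [0, 0, 0.2]},
  {"grip": 150, "xyz": [3, 2.1, 51], "rotation": [0, 0, 0.2]},
  {"grip": 150, "xyz": [3, 2.1, 51], "rotation": [0, 0, 0.2]},
])

```text
time: 13.62
ee_pos: [0.4451, 0.2698, 0.0373]
eef_rot: [0.999, -0.032, -0.006, 0.001]
ft_force: [-0.6, -0.5, -4.2]
width: 0.0556
```

```bash
python3 go.py 445.2 270.7 37 -3.65
python3 - <<'E'
from h import *
c=cam('side'); a=c['img'][220:330,170:310]; cv2.imwrite('pics/s5.png',cv2.resize(a,None,fx=5,fy=5,interpolation=cv2.INTER_CUBIC))
E
```

```text
t 13.62 p [445.1 269.8  37.3] yaw -3.68 tilt 0.67 w 55.6 F [-0.6 -0.5 -4.2]
xyz [ 0.1 -0.9  0.3] rot [ 0.09  0.66 -0.03]
```

View pics/s5.png

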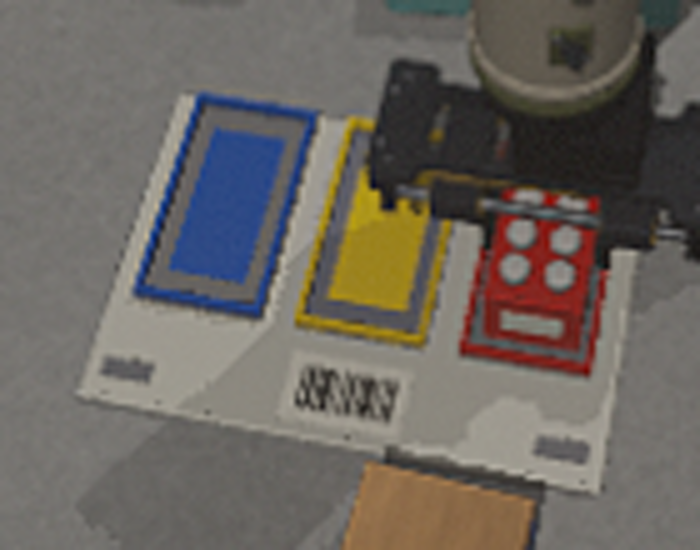

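The rack at (535,290) is inside the red frame. I'll lower the last millimetre, release and lift.

Call:
apply_moves([
  {"grip": 150, "xyz": [0, 0, 0.8], "rotation": [0, 0, 0]},
  {"grip": 150, "xyz": [0, 0, 1.2], "rotation": [0, 0, 0]},
  {"grip": 0, "xyz": [0, 0, 1.0], "rotation": [0, 0, 0]},
  {"grip": 0, "xyz": [0, 0, 1.0], "rotation": [0, 0, 0]},
  {"grip": 0, "xyz": [0, 0, 1.0], "rotation": [0, 0, 0]},
])

```text
time: 14.3
ee_pos: [0.4453, 0.27, 0.0366]
eef_rot: [0.999, -0.032, -0.005, 0.0]
ft_force: [-0.4, 0.4, -0.7]
width: 0.078
```

Call:
apply_moves([
  {"grip": 0, "xyz": [0, 0, -5], "rotation": [0, 0, 0]},
  {"grip": 0, "xyz": [0, 0, -20], "rotation": [0, 0, 0]},
  {"grip": 0, "xyz": [0, 0, -60], "rotation": [0, 0, 0]},
  {"grip": 0, "xyz": [0, 0, -110], "rotation": [0, 0.6, 0]},
  {"grip": 0, "xyz": [0, 40, -150], "rotation": [0, 0.6, 0]},
])

```text
time: 14.92
ee_pos: [0.4439, 0.2327, 0.1899]
eef_rot: [1.0, -0.03, 0.001, -0.001]
ft_force: [1.3, -0.8, 0.5]
width: 0.0869
```

```bash
python3 go.py 594 -247 180 17
python3 - <<'E'
from h import *
for k in('side','top'):
  c=cam(k)
  for q in('red','yellow','blue'):
    for o in rack(q,c): print(k,q,o[0].round(),o[1],o[2],o[3][0].round(1),np.round(o[3][1],1),round(o[3][2],2))
  if k=='side': a=c['img'][220:330,170:310]; cv2.imwrite('pics/s6.png',cv2.resize(a,None,fx=5,fy=5,interpolation=cv2.INTER_CUBIC))
E
```

```text
t 14.93 p [443.9 232.7 189.9] yaw -3.39 tilt 0.12 w 86.9 F [ 1.3 -0.8  0.5]
xyz [178.1 470.    9.4] rot [ -0.07  -0.09 -20.39]
side red [278. 269.] 735 [0.012 0.06  0.072] [445.2 268.6] [120.9  53.9] -3.29
side yellow [253. 142.] 374 [0.032 0.049 0.061] [ 595.6 -247.1] [125.1  55.3] 17.54
top yellow [333. 173.] 427 [0.046 0.053 0.065] [ 595.7 -249.1] [121.8  56. ] 17.45
top blue [345. 213.] 448 [0.046 0.053 0.065] [ 433.4 -286.8] [119.5  55. ] 27.86
top blue [384. 246.] 723 [0.055 0.06  0.064] [ 302.3 -421.7] [121.1  85.6] -21.91
```

View pics/s6.png

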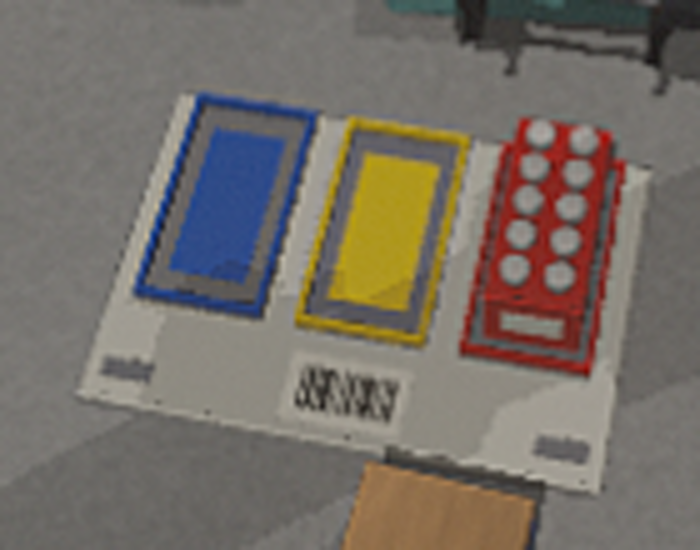

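Red is seated and centred in its holder, measured (445.2, 268.6). Yellow hasn't moved: (595.6, -248.3), yaw 17.4. Moving to it now.

Call:
apply_moves([
  {"grip": 0, "xyz": [20, 55, -10], "rotation": [0, 0, -2]},
  {"grip": 0, "xyz": [42, 112, -10], "rotation": [0, 0, -5]},
  {"grip": 0, "xyz": [64, 169, -10], "rotation": [0, 0, -8]},
  {"grip": 0, "xyz": [86, 226, -10], "rotation": [0, 0, -11]},
  {"grip": 0, "xyz": [108, 283, -10], "rotation": [0, 0, -14]},
])

```text
time: 15.65
ee_pos: [0.5357, -0.0631, 0.2032]
eef_rot: [0.996, 0.089, 0.004, 0.001]
ft_force: [0.1, 0.9, -0.1]
width: 0.0868
```

```bash
python3 go.py 595.6 -248.3 150 17.4
```

```text
t 15.65 p [535.7 -63.1 203.2] yaw 10.24 tilt 0.43 w 86.8 F [ 0.1  0.9 -0.1]
xyz [ 25.7 192.8  53.9] rot [ 0.18 -0.39 -7.16]
```

Call:
apply_moves([
  {"grip": 0, "xyz": [7, 55, 8], "rotation": [0, -0.2, -2]},
  {"grip": 0, "xyz": [14, 110, 15], "rotation": [0, -0.4, -4]},
  {"grip": 0, "xyz": [21, 160, 30], "rotation": [0.2, -0.4, -6]},
  {"grip": 0, "xyz": [25.7, 192, 45], "rotation": [0.2, -0.4, -7.2]},
  {"grip": 0, "xyz": [25.7, 192.8, 54], "rotation": [0.2, -0.4, -7.2]},
])

```text
time: 16.27
ee_pos: [0.5953, -0.2508, 0.1488]
eef_rot: [0.989, 0.15, -0.001, -0.0]
ft_force: [-0.5, 0.9, -0.1]
width: 0.0868
```

```bash
python3 go.py 595.6 -248.3 29 17.4
```

```text
t 16.27 p [ 595.3 -250.8  148.8] yaw 17.25 tilt 0.09 w 86.8 F [-0.5  0.9 -0.1]
xyz [  1.2  -2.1 119.8] rot [-0.06  0.06 -0.15]
```

Call:
apply_moves([
  {"grip": 0, "xyz": [1, -2, 50], "rotation": [0, 0, 0]},
  {"grip": 0, "xyz": [1, -2, 90], "rotation": [0, 0, 0]},
  {"grip": 0, "xyz": [1, -2, 112], "rotation": [0, 0, 0]},
  {"grip": 0, "xyz": [1, -2, 119], "rotation": [0, 0, 0]},
  {"grip": 0, "xyz": [1, -2, 119], "rotation": [0, 0, 0]},
])

```text
time: 16.9
ee_pos: [0.5962, -0.2483, 0.0308]
eef_rot: [0.989, 0.15, -0.0, -0.0]
ft_force: [0.6, 0.5, 0.9]
width: 0.0871
```

Call:
apply_moves([
  {"grip": 150, "xyz": [0, 0, 0], "rotation": [0, 0, 0]},
  {"grip": 150, "xyz": [0, 0, 0], "rotation": [0, 0, 0]},
  {"grip": 150, "xyz": [0, 0, 0], "rotation": [0, 0, 0]},
  {"grip": 150, "xyz": [0, 0, 0], "rotation": [0, 0, 0]},
  {"grip": 150, "xyz": [0, 0, 0], "rotation": [0, 0, 0]},
])

```text
time: 17.52
ee_pos: [0.5962, -0.2484, 0.031]
eef_rot: [0.989, 0.15, 0.0, -0.0]
ft_force: [-0.9, 0.8, 2.2]
width: 0.0558
```

Call:
apply_moves([
  {"grip": 150, "xyz": [0, 0, -10], "rotation": [0, 0, 0]},
  {"grip": 150, "xyz": [0, 0, -40], "rotation": [0, 0, 0]},
  {"grip": 150, "xyz": [0, 0, -80], "rotation": [0, 0, 0]},
  {"grip": 150, "xyz": [0, 0, -120], "rotation": [0, 0, 0]},
  {"grip": 150, "xyz": [0, 0, -130], "rotation": [0, 0, 0]},
])

```text
time: 18.15
ee_pos: [0.5974, -0.2486, 0.1641]
eef_rot: [0.989, 0.15, 0.002, 0.001]
ft_force: [0.4, -0.3, -3.1]
width: 0.0561
```

```bash
python3 go.py 514 1 160 3
```

```text
t 18.15 p [ 597.4 -248.6  164.1] yaw 17.26 tilt 0.24 w 56.1 F [ 0.4 -0.3 -3.1]
xyz [  -5.6 -263.2    3.5] rot [ 0.11 -0.21 14.26]
```

Call:
apply_moves([
  {"grip": 150, "xyz": [-1, -45, 0], "rotation": [0, 0, 3]},
  {"grip": 150, "xyz": [-2, -95, 0], "rotation": [0, 0, 6]},
  {"grip": 150, "xyz": [-4, -150, 0], "rotation": [0, 0, 9]},
  {"grip": 150, "xyz": [-5, -205, 3], "rotation": [0, 0, 12]},
  {"grip": 150, "xyz": [-5.6, -250, 3], "rotation": [0, -0.2, 14.2]},
])

```text
time: 18.77
ee_pos: [0.5161, -0.0095, 0.1593]
eef_rot: [1.0, 0.027, -0.001, 0.001]
ft_force: [1.0, 1.4, -2.8]
width: 0.0559
```

```bash
python3 go.py 514 1 86 3
```

```text
t 18.77 p [516.1  -9.5 159.3] yaw 3.04 tilt 0.14 w 55.9 F [ 1.   1.4 -2.8]
xyz [ -1.4 -10.8  73.3] rot [0.1  0.09 0.04]
```

Call:
apply_moves([
  {"grip": 150, "xyz": [-1.4, -8, 25], "rotation": [0, 0, 0]},
  {"grip": 150, "xyz": [-1.4, -10.8, 50], "rotation": [0, 0, 0]},
  {"grip": 150, "xyz": [-1.4, -10.8, 68], "rotation": [0.1, 0, 0]},
  {"grip": 150, "xyz": [-1.4, -10.8, 73], "rotation": [0.1, 0, 0]},
  {"grip": 150, "xyz": [-1.4, -10.8, 73], "rotation": [0.1, 0, 0]},
])

```text
time: 19.4
ee_pos: [0.5141, 0.0008, 0.0863]
eef_rot: [1.0, 0.026, -0.001, -0.0]
ft_force: [0.3, 0.1, -2.2]
width: 0.0557
```

```bash
python3 go.py 524.4 14.4 81 3
```

```text
t 19.4 p [514.1   0.8  86.3] yaw 3.01 tilt 0.11 w 55.7 F [ 0.3  0.1 -2.2]
xyz [ 11.  -13.1   5.3] rot [-0.01  0.11  0.01]
```

Call:
apply_moves([
  {"grip": 150, "xyz": [0, 0, 3], "rotation": [0, 0, 0]},
  {"grip": 150, "xyz": [2, -3, 5.5], "rotation": [0, 0, 0]},
  {"grip": 150, "xyz": [5, -6, 5.5], "rotation": [0, 0, 0]},
  {"grip": 150, "xyz": [8, -9, 5.5], "rotation": [0, 0, 0]},
  {"grip": 150, "xyz": [9, -11, 5.5], "rotation": [0, 0, 0]},
])

```text
time: 20.02
ee_pos: [0.5229, 0.0126, 0.081]
eef_rot: [1.0, 0.026, -0.001, -0.0]
ft_force: [-0.6, -2.0, -0.1]
width: 0.0556
```

Call:
apply_moves([
  {"grip": 150, "xyz": [1, -1, 0.3], "rotation": [0, 0, 0]},
  {"grip": 150, "xyz": [2, -2, 0.3], "rotation": [0, 0, 0]},
])

```text
time: 20.27
ee_pos: [0.5243, 0.0137, 0.0809]
eef_rot: [1.0, 0.026, -0.001, 0.001]
ft_force: [-9.7, -6.5, 11.5]
width: 0.0557
```

Call:
apply_moves([
  {"grip": 150, "xyz": [1, -1, 0], "rotation": [0, 0, 0]},
  {"grip": 150, "xyz": [2, -2, 0], "rotation": [0, 0, 0]},
])

```text
time: 20.52
ee_pos: [0.5245, 0.0137, 0.081]
eef_rot: [1.0, 0.026, -0.004, 0.002]
ft_force: [-16.8, -9.7, 16.4]
width: 0.056
```

Call:
apply_moves([
  {"grip": 150, "xyz": [-0.2, -1.5, -0.5], "rotation": [0, 0, 0]},
  {"grip": 150, "xyz": [-0.2, -3, -0.5], "rotation": [0, 0, 0]},
])

```text
time: 20.78
ee_pos: [0.5241, 0.0147, 0.0815]
eef_rot: [1.0, 0.025, -0.004, 0.004]
ft_force: [-3.1, -10.3, 2.5]
width: 0.0557
```

Call:
apply_moves([
  {"grip": 150, "xyz": [0.5, -1.5, 0], "rotation": [0, 0, 0]},
  {"grip": 150, "xyz": [0.8, -2.5, 0], "rotation": [0, 0, 0]},
])

```text
time: 21.02
ee_pos: [0.5241, 0.0147, 0.0815]
eef_rot: [1.0, 0.025, -0.005, 0.006]
ft_force: [-6.2, -12.7, 7.1]
width: 0.0558
```

```bash
python3 go.py 524.4 14.4 81 3
```

```text
t 21.02 p [524.1  14.7  81.5] yaw 2.83 tilt 0.83 w 55.8 F [ -6.2 -12.7   7.1]
xyz [0.2 0.3 0.5] rot [ 0.62  0.56 -0.17]
```

Call:
apply_moves([
  {"grip": 150, "xyz": [0.5, -0.5, 0.4], "rotation": [0.6, 0.6, 0]},
  {"grip": 150, "xyz": [0.5, -0.5, 0.4], "rotation": [0.6, 0.6, 0]},
  {"grip": 0, "xyz": [0.2, -0.2, 0], "rotation": [0.6, 0.6, 0]},
  {"grip": 0, "xyz": [0.2, -0.2, 0], "rotation": [0.6, 0.6, 0]},
  {"grip": 0, "xyz": [0.2, -0.2, 0], "rotation": [0.6, 0.6, 0]},
])

```text
time: 21.65
ee_pos: [0.5246, 0.0153, 0.0816]
eef_rot: [1.0, 0.025, 0.001, -0.0]
ft_force: [-0.0, 0.5, -0.6]
width: 0.078
```

Call:
apply_moves([
  {"grip": 0, "xyz": [0, 0, -3], "rotation": [0, 0, 0]},
  {"grip": 0, "xyz": [0, 0, -50], "rotation": [0, 0, 0]},
  {"grip": 0, "xyz": [0, 0, -100], "rotation": [0, 0, 0]},
  {"grip": 0, "xyz": [0, 0, -150], "rotation": [0, 0, 0]},
  {"grip": 0, "xyz": [0, 0, -180], "rotation": [0, 0, 0]},
])

```text
time: 22.28
ee_pos: [0.5249, 0.0157, 0.2645]
eef_rot: [1.0, 0.025, 0.002, 0.0]
ft_force: [0.3, -0.9, 0.3]
width: 0.0871
```

```bash
python3 go.py 523.9 14.5 81 3; python3 chk.py c2 yellow
```

```text
t 22.27 p [524.9  15.7 264.5] yaw 2.87 tilt 0.25 w 87.1 F [ 0.3 -0.9  0.3]
xyz [ -1.9   1.  183.5] rot [ 0.02 -0.25 -0.13]
side [263. 187.] 523 [0.084 0.101 0.114] [523.   14.3] [123.   56.1] 3.07
```

View pics/c2.png

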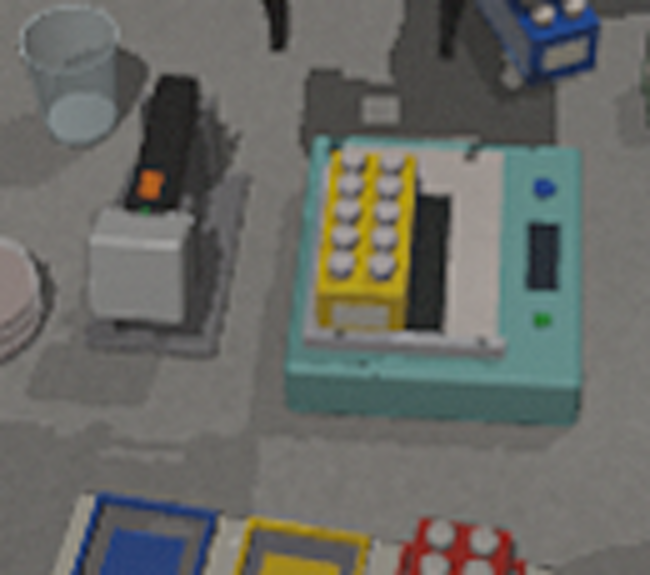

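Yellow is flush in the corner at (365,240), matching red's seat.

```bash
python3 go.py 523.9 14.5 80 3
```

```text
t 22.38 p [525.9  15.8 265.4] yaw 2.87 tilt 0.41 w 87.1 F [ 0.  -0.  -0.4]
xyz [ -3.3   1.1 185.3] rot [ 0.04 -0.41 -0.13]
```

Call:
apply_moves([
  {"grip": 0, "xyz": [-1, 1, 60], "rotation": [0, -0.4, 0]},
  {"grip": 0, "xyz": [-2, 1, 115], "rotation": [0, -0.4, 0]},
  {"grip": 0, "xyz": [-3, 1, 160], "rotation": [0, -0.4, 0]},
  {"grip": 0, "xyz": [-3, 1, 180], "rotation": [0, -0.4, 0]},
  {"grip": 0, "xyz": [-3, 1, 183], "rotation": [0, -0.4, 0]},
])

```text
time: 23.0
ee_pos: [0.5229, 0.0147, 0.0807]
eef_rot: [1.0, 0.025, -0.002, 0.0]
ft_force: [1.0, -0.2, 0.8]
width: 0.0871
```

Call:
apply_moves([
  {"grip": 150, "xyz": [0, 0, 0], "rotation": [0, 0, 0]},
  {"grip": 150, "xyz": [0, 0, 0], "rotation": [0, 0, 0]},
  {"grip": 150, "xyz": [0, 0, 0], "rotation": [0, 0, 0]},
  {"grip": 150, "xyz": [0, 0, 0], "rotation": [0, 0, 0]},
  {"grip": 150, "xyz": [0, 0, 0], "rotation": [0, 0, 0]},
])

```text
time: 23.62
ee_pos: [0.5233, 0.0147, 0.0812]
eef_rot: [1.0, 0.025, -0.001, 0.0]
ft_force: [-0.4, -0.5, 4.3]
width: 0.0561
```

Call:
apply_moves([
  {"grip": 150, "xyz": [-2, 1, -8], "rotation": [0, 0, 0]},
  {"grip": 150, "xyz": [-4, 3, -30], "rotation": [0, 0, 0]},
  {"grip": 150, "xyz": [-4, -5, -60], "rotation": [0, 0, 1]},
  {"grip": 150, "xyz": [-2, -35, -75], "rotation": [0, 0, 2]},
  {"grip": 150, "xyz": [2, -80, -75], "rotation": [0, 0, 4]},
])

```text
time: 24.25
ee_pos: [0.5221, 0.0941, 0.1576]
eef_rot: [1.0, -0.012, -0.0, 0.001]
ft_force: [-0.4, 0.2, -2.9]
width: 0.0556
```

```bash
python3 go.py 541 264.7 95 -3.65
```

```text
t 24.25 p [522.1  94.1 157.6] yaw -1.35 tilt 0.06 w 55.6 F [-0.4  0.2 -2.9]
xyz [  14.9 -171.    62.5] rot [0.06 0.   2.3 ]
```

Call:
apply_moves([
  {"grip": 150, "xyz": [3, -40, 0], "rotation": [0, 0, 0.5]},
  {"grip": 150, "xyz": [7, -85, 0], "rotation": [0, 0, 1]},
  {"grip": 150, "xyz": [11, -130, 10], "rotation": [0, 0, 2]},
  {"grip": 150, "xyz": [14, -162, 35], "rotation": [0, 0, 2.3]},
  {"grip": 150, "xyz": [14.9, -170, 60], "rotation": [0, 0, 2.3]},
])

```text
time: 24.88
ee_pos: [0.54, 0.2664, 0.0969]
eef_rot: [1.0, -0.03, -0.0, -0.0]
ft_force: [0.4, -0.0, -2.9]
width: 0.0561
```

```bash
python3 go.py 541 264.7 43 -3.65
```

```text
t 24.88 p [540.  266.4  96.9] yaw -3.47 tilt 0.05 w 56.1 F [ 0.4 -0.  -2.9]
xyz [ 1.1  1.7 53.9] rot [-0.01  0.05  0.18]
```

Call:
apply_moves([
  {"grip": 150, "xyz": [1.1, 1.2, 20], "rotation": [0, 0, 0.2]},
  {"grip": 150, "xyz": [1.2, 1.2, 36], "rotation": [0, 0, 0.2]},
  {"grip": 150, "xyz": [1.2, 1.2, 46], "rotation": [0, 0, 0.2]},
  {"grip": 150, "xyz": [1.2, 1.2, 52], "rotation": [0, 0, 0.2]},
  {"grip": 150, "xyz": [1.2, 1.2, 53], "rotation": [0, 0, 0.2]},
])

```text
time: 25.5
ee_pos: [0.5413, 0.2649, 0.044]
eef_rot: [0.999, -0.032, -0.0, -0.0]
ft_force: [-0.2, -0.4, -3.1]
width: 0.0559
```

```bash
python3 go.py 541 264.7 43 -3.65
python3 - <<'E'
from h import *
c=cam('side'); a=c['img'][220:330,170:310]; cv2.imwrite('pics/s7.png',cv2.resize(a,None,fx=5,fy=5,interpolation=cv2.INTER_CUBIC))
E
```

```text
t 25.5 p [541.3 264.9  44. ] yaw -3.69 tilt 0.04 w 55.9 F [-0.2 -0.4 -3.1]
xyz [-0.3  0.3  1. ] rot [-0.01  0.03 -0.04]
```

View pics/s7.png

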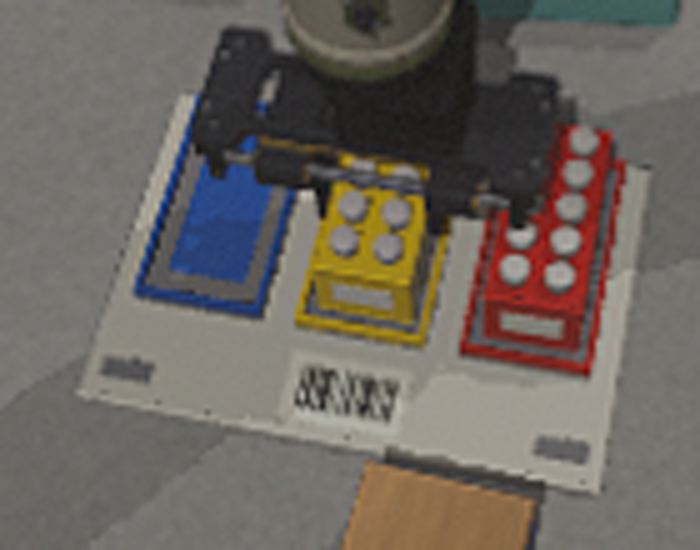

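Yellow at (370,260) is inside its frame. I'll set it down and release.

Call:
apply_moves([
  {"grip": 150, "xyz": [0, 0, 1], "rotation": [0, 0, 0]},
  {"grip": 150, "xyz": [0, 0, 1.5], "rotation": [0, 0, 0]},
  {"grip": 0, "xyz": [0, 0, 1.2], "rotation": [0, 0, 0]},
  {"grip": 0, "xyz": [0, 0, 1.2], "rotation": [0, 0, 0]},
  {"grip": 0, "xyz": [0, 0, 1.2], "rotation": [0, 0, 0]},
])

```text
time: 26.18
ee_pos: [0.5414, 0.2652, 0.0431]
eef_rot: [0.999, -0.032, -0.0, -0.0]
ft_force: [-0.5, 0.8, 0.4]
width: 0.0781
```

Call:
apply_moves([
  {"grip": 0, "xyz": [0, 0, -5], "rotation": [0, 0, 0]},
  {"grip": 0, "xyz": [0, 0, -20], "rotation": [0, 0, 0]},
  {"grip": 0, "xyz": [0, 0, -60], "rotation": [0, 0, 0]},
  {"grip": 0, "xyz": [0, 0, -110], "rotation": [0, 0, 0]},
  {"grip": 0, "xyz": [0, 50, -150], "rotation": [0, 0, 0]},
])

```text
time: 26.8
ee_pos: [0.5377, 0.2201, 0.1956]
eef_rot: [1.0, -0.029, 0.001, -0.002]
ft_force: [0.7, -0.7, 0.4]
width: 0.0872
```

```bash
python3 - <<'E'
from h import *
for k in('side','top'):
  c=cam(k)
  for q in('red','yellow','blue'):
    for o in rack(q,c): print(k,q,o[0].round(),o[1],o[2],o[3][0].round(1),np.round(o[3][1],1),round(o[3][2],2))
  if k=='side': a=c['img'][:330,170:360]; cv2.imwrite('pics/s8.png',cv2.resize(a,None,fx=1.8,fy=1.8,interpolation=cv2.INTER_CUBIC))
E
python3 go.py 433.6 -287 150 28
```

```text
side red [278. 269.] 703 [0.013 0.061 0.072] [445.2 269.4] [120.6  53.8] -3.33
side yellow [246. 262.] 832 [0.019 0.062 0.075] [540.4 263.9] [121.3  56.5] -3.8
side blue [331. 116.] 434 [0.054 0.058 0.062] [ 303.3 -418.2] [126.7  83.9] -23.71
side blue [296. 139.] 271 [0.038 0.05  0.061] [ 436.7 -285.9] [122.8  54.4] 29.4
top red [201. 215.] 609 [0.015 0.063 0.077] [442.8 268.5] [120.3  56.3] -3.44
top blue [346. 213.] 445 [0.046 0.053 0.065] [ 433.7 -287.5] [120.8  54.9] 27.88
top blue [384. 247.] 724 [0.055 0.06  0.064] [ 302.4 -421.7] [121.2  85.6] -22.36
t 26.9 p [541.2 212.5 197.6] yaw -3.99 tilt 0.42 w 87.1 F [ 1.5 -0.2  0.4]
xyz [-72.9 505.8  46.9] rot [  0.1   -0.42 -31.99]
```

View pics/s8.png

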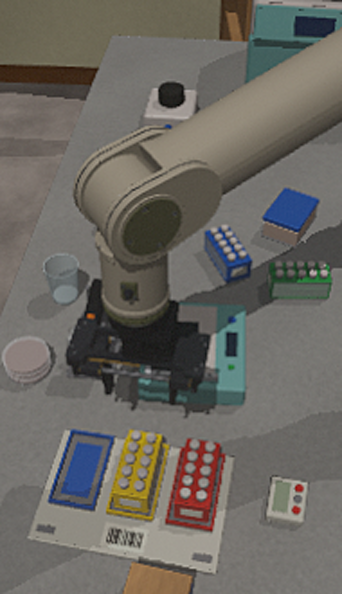

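Yellow and red both sit in their holders. Blue is unchanged at (435, -287), yaw 28. Going to blue.

Call:
apply_moves([
  {"grip": 0, "xyz": [-8, 55, 0], "rotation": [0, -0.4, -4]},
  {"grip": 0, "xyz": [-16, 112, 0], "rotation": [0, -0.4, -8]},
  {"grip": 0, "xyz": [-24, 169, 0], "rotation": [0, -0.4, -12]},
  {"grip": 0, "xyz": [-33, 226, 0], "rotation": [0, -0.4, -16]},
  {"grip": 0, "xyz": [-41, 283, 0], "rotation": [0, -0.4, -20]},
])

```text
time: 27.52
ee_pos: [0.4801, -0.0683, 0.198]
eef_rot: [0.99, 0.141, 0.001, 0.001]
ft_force: [0.7, -0.7, 0.4]
width: 0.0869
```

```bash
python3 go.py 434.5 -287 150 28.1
```

```text
t 27.52 p [480.1 -68.3 198. ] yaw 16.17 tilt 0.13 w 86.9 F [ 0.7 -0.7  0.4]
xyz [-104.7  197.2   48.3] rot [  0.12  -0.06 -11.93]
```

Call:
apply_moves([
  {"grip": 0, "xyz": [-25, 48, 8], "rotation": [0, 0, -3]},
  {"grip": 0, "xyz": [-52, 98, 16], "rotation": [0, 0, -6]},
  {"grip": 0, "xyz": [-79, 148, 28], "rotation": [0, 0, -9]},
  {"grip": 0, "xyz": [-104, 195, 40], "rotation": [0, 0, -12]},
  {"grip": 0, "xyz": [-104.7, 197, 48], "rotation": [0, 0, -12]},
])

```text
time: 28.15
ee_pos: [0.4328, -0.2906, 0.15]
eef_rot: [0.971, 0.241, 0.0, 0.001]
ft_force: [0.4, 1.1, 0.3]
width: 0.0867
```

```bash
python3 go.py 434.5 -287 30 28.1;  python3 - <<'E'
from h import *
c=cam('side')
for o in rack('blue',c): print(o[0].round(),o[1],o[2],o[3][0].round(1),np.round(o[3][1],1),round(o[3][2],2))
a=c['img'][70:200,230:390]; cv2.imwrite('pics/s9.png',cv2.resize(a,None,fx=4,fy=4,interpolation=cv2.INTER_CUBIC))
E
```

```text
t 28.15 p [ 432.8 -290.6  150. ] yaw 27.84 tilt 0.14 w 86.7 F [0.4 1.1 0.3]
xyz [  3.2  -2.6 120. ] rot [ 0.14 -0.   -0.26]
[331. 116.] 435 [0.053 0.058 0.062] [ 303.7 -419.9] [124.5  85.8] -22.87
[296. 139.] 251 [0.037 0.049 0.061] [ 433.1 -284.7] [121.9  56.7] 26.86
```

View pics/s9.png

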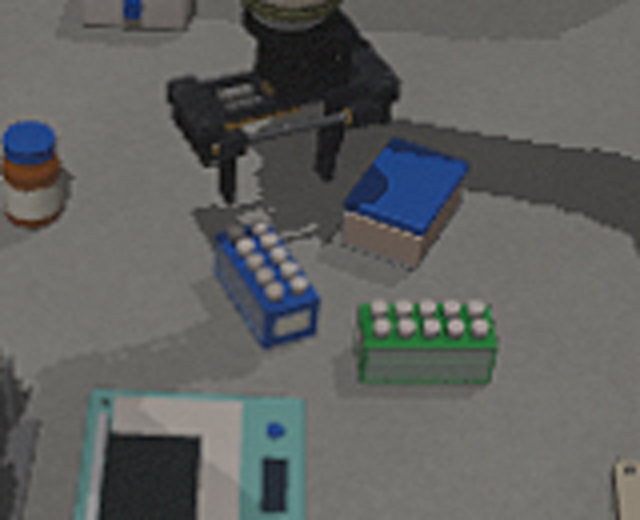

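The gripper is above the blue rack at (268,285). The green one at (425,345) is well clear. Descending.

Call:
apply_moves([
  {"grip": 0, "xyz": [2, -2.5, 50], "rotation": [0, 0, 0]},
  {"grip": 0, "xyz": [2, -2.5, 90], "rotation": [0, 0, 0]},
  {"grip": 0, "xyz": [2, -2.5, 112], "rotation": [0, 0, 0]},
  {"grip": 0, "xyz": [2, -2.5, 119], "rotation": [0, 0, 0]},
  {"grip": 0, "xyz": [2, -2.5, 119], "rotation": [0, 0, 0]},
])

```text
time: 28.82
ee_pos: [0.4348, -0.2842, 0.0309]
eef_rot: [0.97, 0.242, 0.001, 0.0]
ft_force: [-0.1, 0.1, 0.9]
width: 0.0873
```

Call:
apply_moves([
  {"grip": 150, "xyz": [0, 0, 0], "rotation": [0, 0, 0]},
  {"grip": 150, "xyz": [0, 0, 0], "rotation": [0, 0, 0]},
  {"grip": 150, "xyz": [0, 0, 0], "rotation": [0, 0, 0]},
  {"grip": 150, "xyz": [0, 0, 0], "rotation": [0, 0, 0]},
  {"grip": 150, "xyz": [0, 0, 0], "rotation": [0, 0, 0]},
])

```text
time: 29.45
ee_pos: [0.4346, -0.2845, 0.0311]
eef_rot: [0.97, 0.242, 0.0, 0.0]
ft_force: [-3.1, -1.2, 4.1]
width: 0.056
```

Call:
apply_moves([
  {"grip": 150, "xyz": [0, 0, -10], "rotation": [0, 0, 0]},
  {"grip": 150, "xyz": [0, 0, -40], "rotation": [0, 0, 0]},
  {"grip": 150, "xyz": [0, 0, -80], "rotation": [0, 0, 0]},
  {"grip": 150, "xyz": [0, 0, -120], "rotation": [0, 0, 0]},
  {"grip": 150, "xyz": [0, 0, -130], "rotation": [0, 0, 0]},
])

```text
time: 30.08
ee_pos: [0.4356, -0.2848, 0.1637]
eef_rot: [0.97, 0.242, 0.002, 0.002]
ft_force: [0.1, 0.3, -4.2]
width: 0.0555
```

```bash
python3 go.py 514 1 160 3
```

```text
t 30.07 p [ 435.6 -284.8  163.7] yaw 28.03 tilt 0.31 w 55.5 F [ 0.1  0.3 -4.2]
xyz [ 203.4 -215.5    3.1] rot [ 0.24 -0.19 25.03]
```

Call:
apply_moves([
  {"grip": 150, "xyz": [33, -35, 0], "rotation": [0, 0, 5]},
  {"grip": 150, "xyz": [70, -75, 0], "rotation": [0, 0, 10]},
  {"grip": 150, "xyz": [110, -117, 0], "rotation": [0, 0, 15]},
  {"grip": 150, "xyz": [150, -160, 0], "rotation": [0, 0, 20]},
  {"grip": 150, "xyz": [190, -202, 2], "rotation": [0, 0, 25]},
])

```text
time: 30.7
ee_pos: [0.5081, -0.0154, 0.1603]
eef_rot: [1.0, 0.025, 0.002, 0.002]
ft_force: [1.1, -0.6, -2.7]
width: 0.056
```

```bash
python3 go.py 514 2 86 3
```

```text
t 30.7 p [508.1 -15.4 160.3] yaw 2.85 tilt 0.26 w 56.0 F [ 1.1 -0.6 -2.7]
xyz [  6.5 -17.3  74.3] rot [ 0.19 -0.18 -0.15]
```

Call:
apply_moves([
  {"grip": 150, "xyz": [4, -12, 25], "rotation": [0, 0, 0]},
  {"grip": 150, "xyz": [6, -17, 50], "rotation": [0, 0, 0]},
  {"grip": 150, "xyz": [6.3, -17, 68], "rotation": [0.2, -0.2, 0]},
  {"grip": 150, "xyz": [6.3, -17, 73], "rotation": [0.2, -0.2, 0]},
  {"grip": 150, "xyz": [6.3, -17, 73], "rotation": [0.2, -0.2, 0]},
])

```text
time: 31.32
ee_pos: [0.5138, 0.0013, 0.0873]
eef_rot: [1.0, 0.025, -0.0, -0.0]
ft_force: [0.0, -1.2, -3.6]
width: 0.0557
```

```bash
python3 go.py 524.4 16 81 3
```

```text
t 31.32 p [513.8   1.3  87.3] yaw 2.81 tilt 0.03 w 55.7 F [ 0.  -1.2 -3.6]
xyz [ 11.3 -14.2   6.3] rot [-0.02  0.03 -0.19]
```

Call:
apply_moves([
  {"grip": 150, "xyz": [0, 0, 3], "rotation": [0, 0, 0]},
  {"grip": 150, "xyz": [2, -3, 6], "rotation": [0, 0, 0]},
  {"grip": 150, "xyz": [5, -6, 6.3], "rotation": [0, 0, 0]},
  {"grip": 150, "xyz": [8, -10, 6.3], "rotation": [0, 0, 0]},
  {"grip": 150, "xyz": [9, -12, 6.3], "rotation": [0, 0, 0]},
])

```text
time: 31.95
ee_pos: [0.5225, 0.0143, 0.0811]
eef_rot: [1.0, 0.025, -0.0, -0.0]
ft_force: [0.1, -0.9, -2.1]
width: 0.0559
```

Call:
apply_moves([
  {"grip": 150, "xyz": [1, -1, 0.3], "rotation": [0, 0, 0]},
  {"grip": 150, "xyz": [2, -2, 0.3], "rotation": [0, 0, 0]},
])

```text
time: 32.2
ee_pos: [0.5241, 0.0155, 0.0811]
eef_rot: [1.0, 0.025, -0.001, 0.0]
ft_force: [-8.7, -6.4, 9.0]
width: 0.0558
```

Call:
apply_moves([
  {"grip": 150, "xyz": [1, -1, 0], "rotation": [0, 0, 0]},
  {"grip": 150, "xyz": [2, -2, 0], "rotation": [0, 0, 0]},
])

```text
time: 32.45
ee_pos: [0.5243, 0.0156, 0.0812]
eef_rot: [1.0, 0.024, -0.003, 0.002]
ft_force: [-16.0, -10.8, 17.7]
width: 0.0555
```

Call:
apply_moves([
  {"grip": 150, "xyz": [-0.2, -1.5, -0.5], "rotation": [0, 0, 0]},
  {"grip": 150, "xyz": [-0.2, -3, -0.5], "rotation": [0, 0, 0]},
])

```text
time: 32.7
ee_pos: [0.524, 0.0166, 0.0816]
eef_rot: [1.0, 0.024, -0.003, 0.003]
ft_force: [0.2, -11.9, 1.9]
width: 0.0557
```

Call:
apply_moves([
  {"grip": 150, "xyz": [0.5, -1.5, 0], "rotation": [0, 0, 0]},
  {"grip": 150, "xyz": [0.8, -2.5, 0], "rotation": [0, 0, 0]},
])

```text
time: 32.95
ee_pos: [0.5241, 0.0165, 0.0816]
eef_rot: [1.0, 0.023, -0.004, 0.005]
ft_force: [-5.7, -13.4, 6.1]
width: 0.0558
```

```bash
python3 go.py 524.4 16 81 3
```

```text
t 32.95 p [524.1  16.5  81.6] yaw 2.63 tilt 0.73 w 55.8 F [ -5.7 -13.4   6.1]
xyz [0.3 0.5 0.6] rot [ 0.58  0.45 -0.37]
```

Call:
apply_moves([
  {"grip": 150, "xyz": [0.6, -0.5, 0.4], "rotation": [0.6, 0.5, -0.3]},
  {"grip": 150, "xyz": [0.6, -0.5, 0.4], "rotation": [0.6, 0.5, -0.3]},
  {"grip": 0, "xyz": [0.2, -0.2, 0], "rotation": [0.6, 0.5, -0.3]},
  {"grip": 0, "xyz": [0.2, -0.2, 0], "rotation": [0.6, 0.5, -0.3]},
  {"grip": 0, "xyz": [0.2, -0.2, 0], "rotation": [0.6, 0.5, -0.3]},
])

```text
time: 33.58
ee_pos: [0.5245, 0.0171, 0.0817]
eef_rot: [1.0, 0.026, 0.001, -0.0]
ft_force: [0.0, -0.2, 0.8]
width: 0.078
```

Call:
apply_moves([
  {"grip": 0, "xyz": [0, 0, -3], "rotation": [0, 0, 0]},
  {"grip": 0, "xyz": [0, 0, -50], "rotation": [0, 0, 0]},
  {"grip": 0, "xyz": [0, 0, -100], "rotation": [0, 0, 0]},
  {"grip": 0, "xyz": [0, 0, -150], "rotation": [0, 0, 0]},
  {"grip": 0, "xyz": [0, 0, -180], "rotation": [0, 0, 0]},
])

```text
time: 34.2
ee_pos: [0.5249, 0.0174, 0.2646]
eef_rot: [1.0, 0.026, 0.002, -0.0]
ft_force: [0.5, -0.4, 0.3]
width: 0.0867
```

```bash
python3 chk.py c3 blue;python3 go.py 523.9 16 81 3
```

```text
side [331. 116.] 428 [0.053 0.058 0.062] [ 303.4 -417.4] [122.   85.9] -21.76
side [263. 188.] 421 [0.083 0.1   0.113] [522.8  14.2] [119.4  55.1] 2.92
top [384. 246.] 716 [0.055 0.06  0.064] [ 302.6 -422.2] [120.7  84. ] -22.92
t 34.3 p [525.8  17.5 265.5] yaw 2.97 tilt 0.42 w 87.1 F [ 0.5  0.2 -0.9]
xyz [ -3.3   1.4 184.5] rot [-0.   -0.42 -0.03]
```

View pics/c3.png

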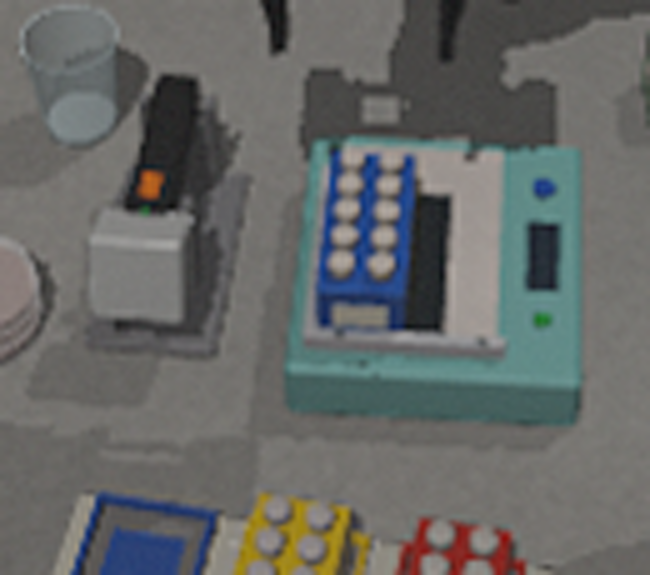

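Blue is flush at (365,240) with the same reading as the others. I'll regrasp it at its centre, y about 14.4.

Call:
apply_moves([
  {"grip": 0, "xyz": [-1, 2, 60], "rotation": [0, -0.4, 0]},
  {"grip": 0, "xyz": [-2, 3, 115], "rotation": [0, -0.4, 0]},
  {"grip": 0, "xyz": [-3, 3, 160], "rotation": [0, -0.4, 0]},
  {"grip": 0, "xyz": [-3, 3, 180], "rotation": [0, -0.4, 0]},
  {"grip": 0, "xyz": [-3, 3, 183], "rotation": [0, -0.4, 0]},
])

```text
time: 34.92
ee_pos: [0.523, 0.0146, 0.0808]
eef_rot: [1.0, 0.026, -0.001, -0.0]
ft_force: [0.8, 0.6, 0.3]
width: 0.0869
```

Call:
apply_moves([
  {"grip": 150, "xyz": [0, 0, 0], "rotation": [0, 0, 0]},
  {"grip": 150, "xyz": [0, 0, 0], "rotation": [0, 0, 0]},
  {"grip": 150, "xyz": [0, 0, 0], "rotation": [0, 0, 0]},
  {"grip": 150, "xyz": [0, 0, 0], "rotation": [0, 0, 0]},
  {"grip": 150, "xyz": [0, 0, 0], "rotation": [0, 0, 0]},
])

```text
time: 35.55
ee_pos: [0.5234, 0.0145, 0.0813]
eef_rot: [1.0, 0.026, -0.001, -0.0]
ft_force: [-1.5, 0.5, 4.7]
width: 0.0559
```

Call:
apply_moves([
  {"grip": 150, "xyz": [-2, 1, -8], "rotation": [0, 0, 0]},
  {"grip": 150, "xyz": [-4, 3, -30], "rotation": [0, 0, 0]},
  {"grip": 150, "xyz": [-4, -5, -60], "rotation": [0, 0, 1]},
  {"grip": 150, "xyz": [2, -35, -75], "rotation": [0, 0, 2]},
  {"grip": 150, "xyz": [22, -80, -75], "rotation": [0, 0, 4]},
])

```text
time: 36.17
ee_pos: [0.5419, 0.0946, 0.1579]
eef_rot: [1.0, -0.011, 0.0, 0.001]
ft_force: [2.0, 0.1, -3.6]
width: 0.0557
```

```bash
python3 go.py 636.5 258.6 95 -3.65
```

```text
t 36.17 p [541.9  94.6 157.9] yaw -1.26 tilt 0.06 w 55.7 F [ 2.   0.1 -3.6]
xyz [  91.  -166.1   62.7] rot [ 0.06 -0.    2.39]
```

Call:
apply_moves([
  {"grip": 150, "xyz": [18, -35, 0], "rotation": [0, 0, 0.5]},
  {"grip": 150, "xyz": [42, -78, 0], "rotation": [0, 0, 1]},
  {"grip": 150, "xyz": [68, -122, 0], "rotation": [0, 0, 2]},
  {"grip": 150, "xyz": [86, -156, 20], "rotation": [0, 0, 2.4]},
  {"grip": 150, "xyz": [91, -166, 45], "rotation": [0, 0, 2.4]},
])

```text
time: 36.8
ee_pos: [0.6364, 0.2616, 0.1121]
eef_rot: [1.0, -0.031, -0.0, -0.0]
ft_force: [0.0, 0.3, -3.8]
width: 0.0559
```

```bash
python3 go.py 636.5 258.6 44 -3.65
```

```text
t 36.8 p [636.4 261.6 112.1] yaw -3.51 tilt 0.05 w 55.9 F [ 0.   0.3 -3.8]
xyz [ 0.4  3.  68.1] rot [-0.04  0.03  0.14]
```

Call:
apply_moves([
  {"grip": 150, "xyz": [0.5, 2.5, 25], "rotation": [0, 0, 0.1]},
  {"grip": 150, "xyz": [0.5, 2.5, 48], "rotation": [0, 0, 0.1]},
  {"grip": 150, "xyz": [0.5, 2.5, 61], "rotation": [0, 0, 0.1]},
  {"grip": 150, "xyz": [0.5, 2.5, 67], "rotation": [0, 0, 0.1]},
  {"grip": 150, "xyz": [0.5, 2.5, 67.5], "rotation": [0, 0, 0.1]},
])

```text
time: 37.42
ee_pos: [0.6369, 0.259, 0.0449]
eef_rot: [0.999, -0.032, -0.0, -0.0]
ft_force: [-0.3, 0.4, -1.9]
width: 0.0556
```

```bash
python3 go.py 636.5 258.6 43 -3.65
python3 - <<'E'
from h import *
c=cam('side'); a=c['img'][220:330,170:310]; cv2.imwrite('pics/s10.png',cv2.resize(a,None,fx=5,fy=5,interpolation=cv2.INTER_CUBIC))
E
```

```text
t 37.42 p [636.9 259.   44.9] yaw -3.63 tilt 0.05 w 55.6 F [-0.3  0.4 -1.9]
xyz [-0.4  0.4  1.9] rot [-0.05  0.02  0.02]
```

View pics/s10.png

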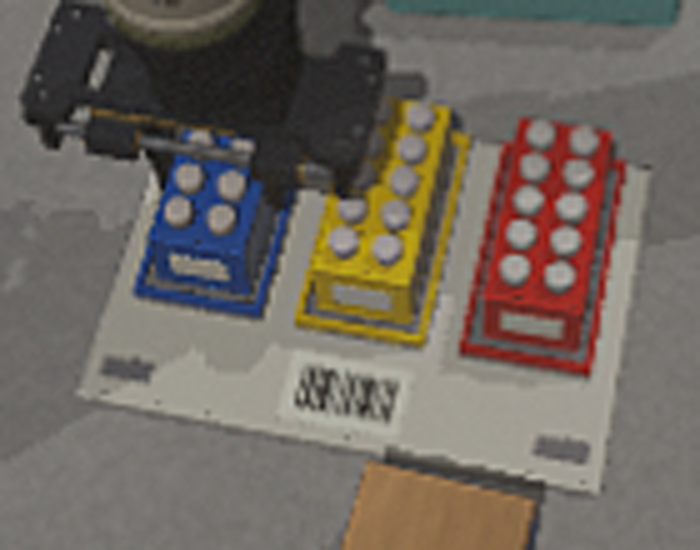

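Blue at (200,225) is inside its frame. Setting it down.

Call:
apply_moves([
  {"grip": 150, "xyz": [0, 0, 1], "rotation": [0, 0, 0]},
  {"grip": 150, "xyz": [0, 0, 2.2], "rotation": [0, 0, 0]},
  {"grip": 0, "xyz": [0, 0, 1.9], "rotation": [0, 0, 0]},
  {"grip": 0, "xyz": [0, 0, 1.9], "rotation": [0, 0, 0]},
  {"grip": 0, "xyz": [0, 0, 1.9], "rotation": [0, 0, 0]},
])

```text
time: 38.1
ee_pos: [0.6372, 0.2594, 0.0437]
eef_rot: [1.0, -0.032, 0.0, -0.001]
ft_force: [0.1, -1.1, 0.4]
width: 0.0781
```

Call:
apply_moves([
  {"grip": 0, "xyz": [0, 0, -5], "rotation": [0, 0, 0]},
  {"grip": 0, "xyz": [0, 0, -20], "rotation": [0, 0, 0]},
  {"grip": 0, "xyz": [0, 0, -60], "rotation": [0, 0, 0]},
  {"grip": 0, "xyz": [0, 0, -110], "rotation": [0, 0, 0]},
  {"grip": 0, "xyz": [-40, 50, -160], "rotation": [0, 0, 0]},
])

```text
time: 38.72
ee_pos: [0.6043, 0.2253, 0.1952]
eef_rot: [1.0, -0.03, 0.001, -0.002]
ft_force: [0.7, -1.1, 0.3]
width: 0.0867
```

Call:
apply_moves([
  {"grip": 0, "xyz": [-40, 40, 0], "rotation": [0, 0, 0]},
  {"grip": 0, "xyz": [-80, 80, 0], "rotation": [0, 0, 0]},
  {"grip": 0, "xyz": [-120, 120, 0], "rotation": [0, 0, 0]},
  {"grip": 0, "xyz": [-140, 140, 0], "rotation": [0, 0, 0]},
  {"grip": 0, "xyz": [-140, 140, 0], "rotation": [0, 0, 0]},
])

```text
time: 39.35
ee_pos: [0.4555, 0.0925, 0.1954]
eef_rot: [1.0, -0.031, 0.003, -0.001]
ft_force: [0.3, 0.6, 0.7]
width: 0.0866
```

```bash
python3 - <<'E'
from h import *
for k in('side','top'):
  c=cam(k)
  for q in('red','yellow','blue'):
    for o in rack(q,c): print(k,q,o[0].round(),o[1],o[2],o[3][0].round(1),np.round(o[3][1],1),round(o[3][2],2))
  a=c['img'][90:220,220:350] if k=='top' else c['img'][130:240,180:290]; cv2.imwrite(f'pics/s11{k}.png',cv2.resize(a,None,fx=4.6,fy=4.6,interpolation=cv2.INTER_CUBIC))
E
python3 go.py 668 -45 200 2
```

```text
side red [278. 270.] 754 [0.011 0.06  0.072] [445.2 269.1] [120.4  53.8] -3.42
side yellow [247. 262.] 913 [0.014 0.061 0.074] [540.3 264.3] [121.7  56.3] -3.55
side blue [331. 116.] 434 [0.053 0.058 0.062] [ 304.5 -418.7] [122.2  85.5] -22.33
side blue [212. 259.] 603 [0.02  0.061 0.073] [635.9 258.7] [118.4  56.2] -3.97
top red [202. 215.] 666 [0.014 0.063 0.077] [443.2 268.2] [121.2  56.9] -3.4
top yellow [203. 190.] 612 [0.014 0.063 0.076] [539.6 263.3] [120.5  57.5] -4.13
top blue [204. 166.] 524 [0.017 0.063 0.077] [477.4 150.7] [4.7 0. ] -80.15
top blue [384. 247.] 724 [0.054 0.06  0.064] [ 302.9 -421.1] [119.5  84.7] -21.69
t 39.45 p [456.7  94.4 195.2] yaw -3.45 tilt 0.39 w 86.8 F [0.  0.2 0.2]
xyz [219.3 126.3  -4.3] rot [-0.25 -0.29 -5.45]
```

View pics/s11top.png

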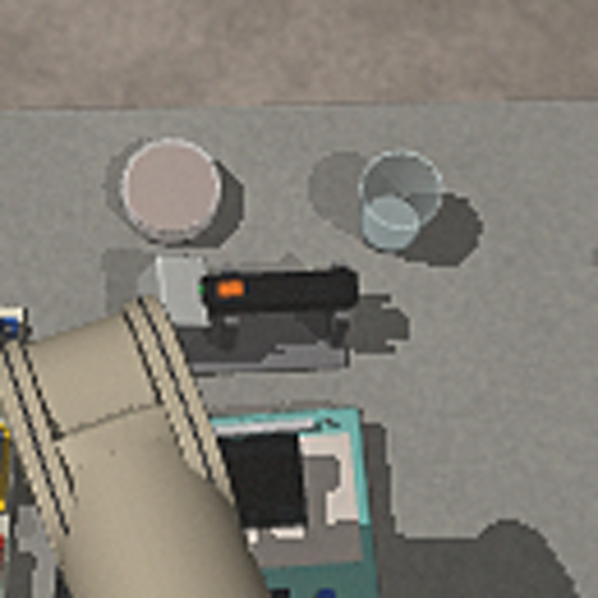

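View pics/s11side.png

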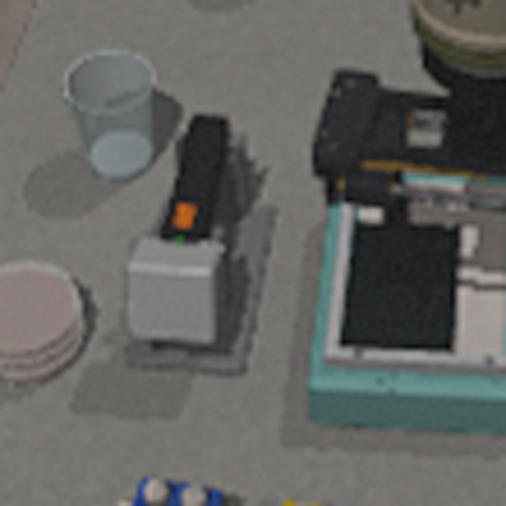

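All three racks measure centred in their holders with tops at 62 mm. Now the scanner's handle needs a finer measurement.

```bash
cat > scan.py <<'E'
from ov import *
from fix2 import largest
E
python3 - <<'E'
from ov import *
def largest(m):
    n,l,st,_=cv2.connectedComponentsWithStats(m.astype(np.uint8)); i=1+np.argmax(st[1:,4]); return l==i
for k in('top','side'):
  for _ in range(2):
    c=cam(k);W=cloud(c);H=hsv(c)
    z=W[...,2]
    m=(z>.095)&(z<.11)&(W[...,0]>.62)&(W[...,0]<.71)&(W[...,1]>-.14)&(W[...,1]<.1)
    m=largest(m); v,u=np.nonzero(m); P=ray(c,np.c_[u,v],.101)[:,:2]*1000
    dark=(H[...,2][v,u]<75)|(H[...,1][v,u]>150)
    D=P[dark]; 
    # centre line: mean of x per y-bin
    ys=np.arange(-105,20,8); xs=[];yy=[]
    for a in ys:
        q=D[(D[:,1]>=a)&(D[:,1]<a+8)]
        if len(q)>3: xs.append((q[:,0].max()+q[:,0].min())/2); yy.append(a+4)
    f=np.polyfit(yy,xs,1)
    print(k,'dark y range',np.percentile(D[:,1],[1,99]).round(1),'all y',P[:,1].min().round(1),P[:,1].max().round(1),'x at -45:',np.polyval(f,-45).round(1),'slope deg',np.degrees(np.arctan(-f[0])).round(2),'width',[round(float(np.ptp(D[(D[:,1]>=a)&(D[:,1]<a+8),0])),0) for a in (-90,-60,-30,0)])
    h=P[~dark]; 
    if len(h): print('  head',h.min(0).round(1),h.max(0).round(1))
    # base: 
    mb=(z>.003)&(z<.018)&(W[...,0]>.58)&(W[...,0]<.7)&(W[...,1]>-.16)&(W[...,1]<.1); mb=largest(mb); v,u=np.nonzero(mb); Q=ray(c,np.c_[u,v],.008)[:,:2]*1000
    print('  base',mb.sum(),np.percentile(Q,[1,99],axis=0).round(1).tolist())
    # near edge (min x) line
    ys=np.arange(-95,45,6); e=[(a+3,Q[(Q[:,1]>=a)&(Q[:,1]<a+6),0].min()) for a in ys if ((Q[:,1]>=a)&(Q[:,1]<a+6)).sum()>2]
    e=np.array(e); f=np.polyfit(e[:,0],e[:,1],1); print('  edge slope',np.degrees(np.arctan(-f[0])).round(2),'x@-24',np.polyval(f,-24).round(1))
c=cam('top'); a=c['img'][140:180,240:310]; s=10; a=cv2.resize(a,None,fx=s,fy=s,interpolation=cv2.INTER_CUBIC)
M=T(.666,-.024,92); o=np.array([240,140])
poly(c,a,M,rc(-82.5,82.5,-45,45,6),s,o,(0,255,0)); poly(c,a,M,rc(-85,50,-15,15,101),s,o,(0,255,255)); poly(c,a,M,rc(50,70,-31,31,101),s,o,(255,0,255))
cv2.imwrite('pics/sc3.png',a)
c=cam('side'); a=c['img'][145:215,195:250]; s=8; a=cv2.resize(a,None,fx=s,fy=s,interpolation=cv2.INTER_CUBIC)
o=np.array([195,145])
poly(c,a,M,rc(-82.5,82.5,-45,45,6),s,o,(0,255,0)); poly(c,a,M,rc(-85,50,-15,15,101),s,o,(0,255,255)); poly(c,a,M,rc(50,70,-31,31,101),s,o,(255,0,255))
cv2.imwrite('pics/sc4.png',a)
E
```

```text
top dark y range [-103.6   40.4] all y -104.1 64.9 x at -45: 664.5 slope deg 1.36 width [28.0, 28.0, 28.0, 28.0]
  head [636.2  -0. ] [693.2  64.9]
  base 357 [[617.2, -103.9], [672.8, 34.1]]
  edge slope -0.45 x@-24 622.2
top dark y range [-103.6   29.1] all y -104.3 64.8 x at -45: 664.8 slope deg 2.03 width [24.0, 28.0, 28.0, 28.0]
  head [ 636.2 -104.3] [693.2  64.8]
  base 380 [[604.6, -104.3], [672.8, 34.0]]
  edge slope 2.08 x@-24 616.1
side dark y range [-100.7   41.8] all y -101.6 68.9 x at -45: 665.5 slope deg 1.29 width [28.0, 24.0, 27.0, 27.0]
  head [633.5 -10.7] [694.2  68.9]
  base 426 [[614.0, -104.7], [697.3, 62.9]]
  edge slope 1.54 x@-24 620.8
side dark y range [-100.7   29.6] all y -101.6 70.3 x at -45: 665.2 slope deg 1.53 width [27.0, 27.0, 28.0, 27.0]
  head [634.2  -3.5] [696.   70.3]
  base 410 [[618.7, -103.5], [697.4, 62.5]]
  edge slope 1.07 x@-24 621.8
```

View pics/sc3.png

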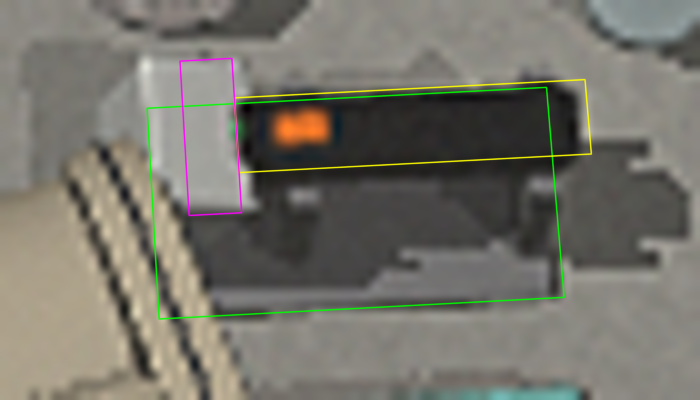

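View pics/sc4.png

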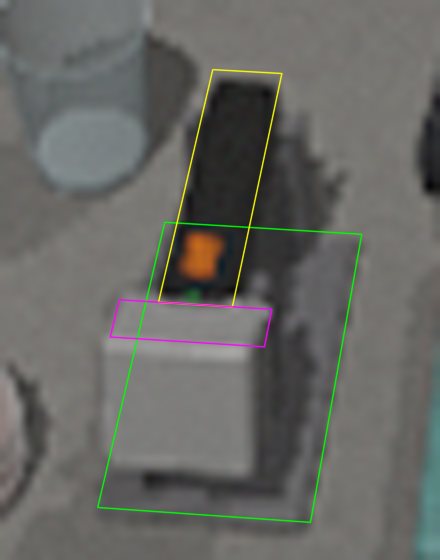

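The handle's long axis is at yaw 91.5°, passing x≈665 at y=-45, with its rear end at y≈-103. That puts the scanner origin at about (664.5, -19). I'll grip at scanner x≈-15, between the forks: TCP (664.9, -34.5, 77), tool yaw 1.5.

```bash
python3 go.py 664.9 -34.5 190 1.5
```

```text
t 39.75 p [456.3  94.6 194. ] yaw -3.4 tilt 0.34 w 87.4 F [-0.  -0.9  0.3]
xyz [215.9 116.5   3.9] rot [-0.31 -0.14 -4.9 ]
```

Call:
apply_moves([
  {"grip": 0, "xyz": [50, 27, 0], "rotation": [0, 0, -1]},
  {"grip": 0, "xyz": [100, 54, 0], "rotation": [0, 0, -2]},
  {"grip": 0, "xyz": [150, 81, 0], "rotation": [0, 0, -3]},
  {"grip": 0, "xyz": [195, 105, 2], "rotation": [-0.3, -0.1, -4.9]},
  {"grip": 0, "xyz": [216, 116.5, 4], "rotation": [-0.3, -0.1, -4.9]},
])

```text
time: 40.38
ee_pos: [0.6667, -0.0364, 0.1882]
eef_rot: [1.0, 0.012, -0.0, -0.0]
ft_force: [-0.5, -0.1, -0.1]
width: 0.0865
```

```bash
python3 - <<'E'
from h import *
c=cam('top')
E
python3 go.py 664.9 -34.5 140 1.5
```

```text
t 40.42 p [667.7 -37.9 187.6] yaw 1.32 tilt 0.04 w 87.0 F [-2.3 -1.7 -1.6]
xyz [-2.7 -3.4 47.6] rot [-0.01  0.04 -0.18]
```

Call:
apply_moves([
  {"grip": 0, "xyz": [-2, -3, 20], "rotation": [0, 0, -0.2]},
  {"grip": 0, "xyz": [-2.7, -3.4, 40], "rotation": [0, 0, -0.2]},
  {"grip": 0, "xyz": [-2.7, -3.4, 47], "rotation": [0, 0, -0.2]},
  {"grip": 0, "xyz": [-2.7, -3.4, 47], "rotation": [0, 0, -0.2]},
])

```text
time: 40.92
ee_pos: [0.6643, -0.0342, 0.1401]
eef_rot: [1.0, 0.014, -0.001, -0.0]
ft_force: [0.1, 1.4, 0.1]
width: 0.0871
```

```bash
python3 - <<'E'
from h import *
c=cam('side'); a=c['img'][120:240,170:310]; cv2.imwrite('pics/s12.png',cv2.resize(a,None,fx=5,fy=5,interpolation=cv2.INTER_CUBIC))
E
python3 go.py 664.9 -34.5 77 1.5
```

```text
t 40.98 p [664.8 -34.3 140.9] yaw 1.53 tilt 0.02 w 87.0 F [ 0.5 -0.2 -0.3]
xyz [ 0.2  0.2 63.9] rot [-0.01  0.02  0.03]
```

View pics/s12.png

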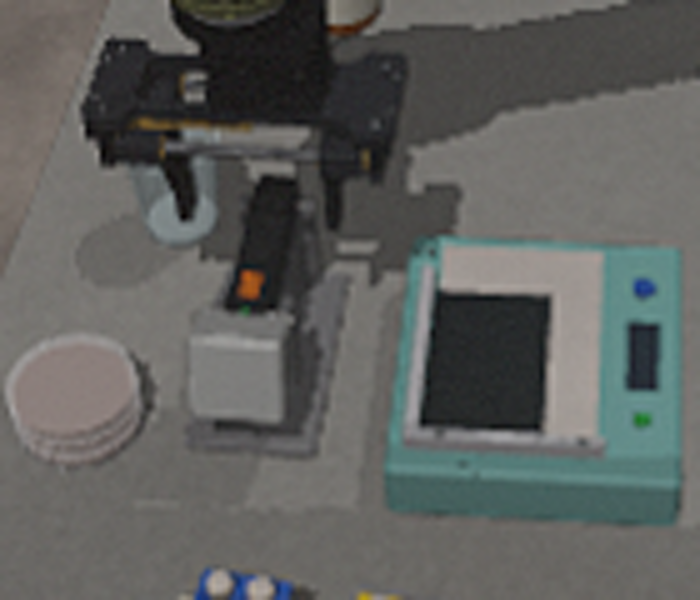

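The open fingers at (185,200) and (335,210) straddle the handle at (265,230). Descending to grip.

Call:
apply_moves([
  {"grip": 0, "xyz": [0, 0, 30], "rotation": [0, 0, 0]},
  {"grip": 0, "xyz": [0, 0, 50], "rotation": [0, 0, 0]},
  {"grip": 0, "xyz": [0, 0, 60], "rotation": [0, 0, 0]},
  {"grip": 0, "xyz": [0, 0, 63], "rotation": [0, 0, 0]},
  {"grip": 0, "xyz": [0, 0, 63], "rotation": [0, 0, 0]},
])

```text
time: 41.6
ee_pos: [0.6651, -0.0342, 0.0785]
eef_rot: [1.0, 0.013, 0.0, -0.0]
ft_force: [0.8, 0.8, 0.8]
width: 0.0874
```

Call:
apply_moves([
  {"grip": 220, "xyz": [0, 0, 0], "rotation": [0, 0, 0]},
  {"grip": 220, "xyz": [0, 0, 0], "rotation": [0, 0, 0]},
  {"grip": 220, "xyz": [0, 0, 0], "rotation": [0, 0, 0]},
  {"grip": 220, "xyz": [0, 0, 0], "rotation": [0, 0, 0]},
  {"grip": 220, "xyz": [0, 0, 0], "rotation": [0, 0, 0]},
])

```text
time: 42.22
ee_pos: [0.6651, -0.0342, 0.0785]
eef_rot: [1.0, 0.013, 0.0, -0.0]
ft_force: [-0.4, 0.1, 0.4]
width: 0.045
```

Call:
apply_moves([
  {"grip": 220, "xyz": [0, 0, 0], "rotation": [0, 0, 0]},
  {"grip": 220, "xyz": [0, 0, 0], "rotation": [0, 0, 0]},
  {"grip": 220, "xyz": [0, 0, 0], "rotation": [0, 0, 0]},
])

```text
time: 42.6
ee_pos: [0.6651, -0.0342, 0.0785]
eef_rot: [1.0, 0.013, 0.0, -0.0]
ft_force: [0.8, -0.5, -0.1]
width: 0.0299
```

Call:
apply_moves([
  {"grip": 220, "xyz": [0, 0, 0], "rotation": [0, 0, 0]},
  {"grip": 220, "xyz": [0, 0, -8], "rotation": [0, 0, 0]},
  {"grip": 220, "xyz": [0, 0, -25], "rotation": [0, 0, 0]},
  {"grip": 220, "xyz": [0, 0, -55], "rotation": [0, 0, 0]},
  {"grip": 220, "xyz": [0, 0, -80], "rotation": [0, 0, 0]},
])

```text
time: 43.22
ee_pos: [0.6654, -0.0341, 0.161]
eef_rot: [1.0, 0.013, 0.001, -0.0]
ft_force: [-0.2, -0.3, -1.4]
width: 0.0298
```

```bash
python3 - <<'E'
from h import *
c=cam('side'); a=c['img'][100:230,170:310]; cv2.imwrite('pics/s13.png',cv2.resize(a,None,fx=4.6,fy=4.6,interpolation=cv2.INTER_CUBIC))
E
python3 go.py 547.7 244 150 1.5
```

```text
t 43.27 p [666.9 -33.9 164.7] yaw 1.53 tilt 0.36 w 29.8 F [1.1 0.6 2.5]
xyz [-111.8 -281.    14. ] rot [ 0.01 -0.36  0.03]
```

View pics/s13.png

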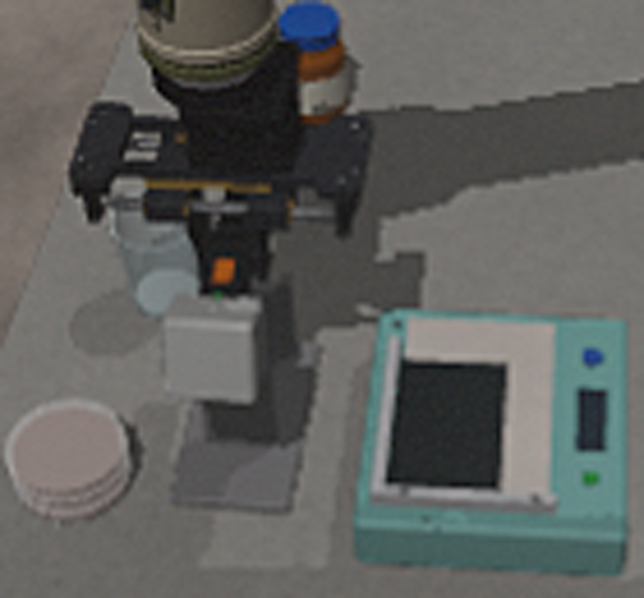

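Held and level, with the head at (210,345) clear of the stand. For a 95 mm standoff the TCP target over the label is (551, 242, 128).

Call:
apply_moves([
  {"grip": 220, "xyz": [-15, -40, 0], "rotation": [0, 0, 0]},
  {"grip": 220, "xyz": [-33, -85, 0], "rotation": [0, 0, 0]},
  {"grip": 220, "xyz": [-53, -135, 0], "rotation": [0, -0.3, 0]},
  {"grip": 220, "xyz": [-73, -185, 0], "rotation": [0, -0.3, 0]},
  {"grip": 220, "xyz": [-91, -230, 0], "rotation": [0, -0.3, 0]},
])

```text
time: 43.9
ee_pos: [0.5688, 0.1955, 0.1649]
eef_rot: [1.0, 0.014, 0.001, -0.0]
ft_force: [0.8, 0.5, -2.4]
width: 0.0298
```

```bash
python3 go.py 551 242 145 1.5
```

```text
t 43.9 p [568.8 195.5 164.9] yaw 1.58 tilt 0.12 w 29.8 F [ 0.8  0.5 -2.4]
xyz [-16.6 -46.9  19.9] rot [-0.   -0.12  0.08]
```

Call:
apply_moves([
  {"grip": 220, "xyz": [-8, -22, 4], "rotation": [0, 0, 0]},
  {"grip": 220, "xyz": [-14, -40, 10], "rotation": [0, 0, 0]},
  {"grip": 220, "xyz": [-16.6, -47, 17], "rotation": [0, 0, 0]},
  {"grip": 220, "xyz": [-16.6, -47, 20], "rotation": [0, 0, 0]},
  {"grip": 220, "xyz": [-16.6, -47, 20], "rotation": [0, 0, 0]},
])

```text
time: 44.52
ee_pos: [0.5515, 0.2406, 0.1444]
eef_rot: [1.0, 0.013, 0.001, 0.0]
ft_force: [0.7, -1.2, -1.8]
width: 0.0296
```

```bash
python3 - <<'E'
from h import *
for k in('side','top'):
  c=cam(k); a=c['img'][190:330,160:310] if k=='side' else c['img'][130:260,150:300]; cv2.imwrite(f'pics/s14{k}.png',cv2.resize(a,None,fx=4.2,fy=4.2,interpolation=cv2.INTER_CUBIC))
  W=cloud(c); z=W[...,2]; H=hsv(c)
  m=(z>.08)&(z<.16)&(W[...,1]>.285)&(W[...,1]<.38)&(W[...,0]>.48)&(W[...,0]<.62)&(H[...,1]<60)
  q=W[m]*1000; print(k,len(q),np.percentile(q,[2,50,98],axis=0).round(1).tolist() if len(q) else '')
E
python3 go.py 551 242 128 1.5
```

```text
side 282 [[517.4, 310.0, 124.8], [546.0, 345.2, 142.5], [577.7, 352.5, 158.9]]
top 54 [[516.0, 303.5, 121.2], [517.7, 340.9, 139.7], [572.1, 353.3, 159.3]]
t 44.62 p [551.6 241.  144.9] yaw 1.48 tilt 0.13 w 29.6 F [ 0.3 -0.8 -1.5]
xyz [-0.6 -1.  16.9] rot [ 0.01 -0.13 -0.02]
```

View pics/s14side.png

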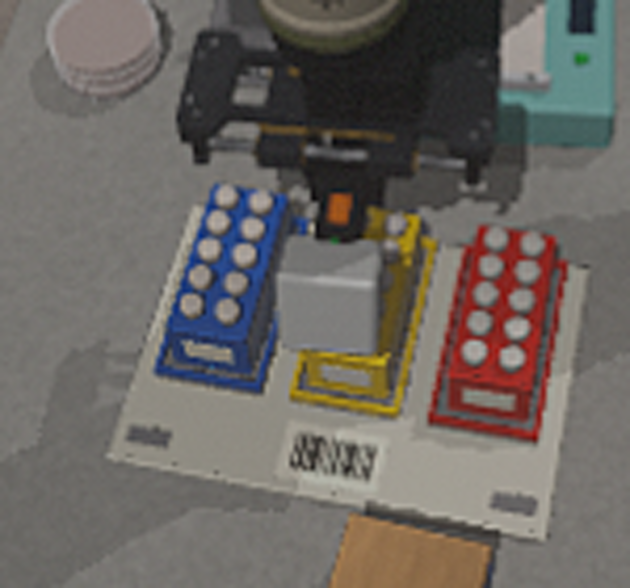

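View pics/s14top.png

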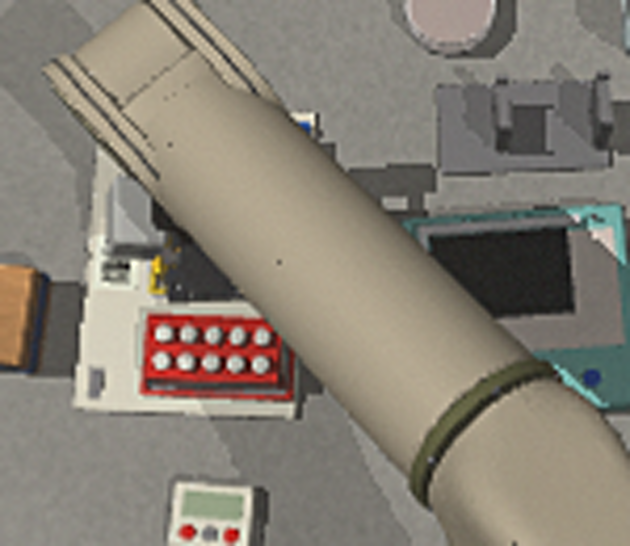

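The head spans x=517..578, centred at about 547. Its front is at y≈355, about as predicted and aimed at the label at (333,455). Lowering to the scan pose and holding.

Call:
apply_moves([
  {"grip": 220, "xyz": [-0.6, -1.5, 6], "rotation": [0, 0, 0]},
  {"grip": 220, "xyz": [-0.6, -2.5, 12], "rotation": [0, 0, 0]},
  {"grip": 220, "xyz": [-0.6, -2.5, 17], "rotation": [0, 0, 0]},
  {"grip": 220, "xyz": [-0.6, -2.5, 17], "rotation": [0, 0, 0]},
])

```text
time: 45.12
ee_pos: [0.5506, 0.2434, 0.1273]
eef_rot: [1.0, 0.013, 0.001, 0.0]
ft_force: [0.5, 0.6, -2.0]
width: 0.0302
```

Call:
apply_moves([
  {"grip": 220, "xyz": [0, 0, 0], "rotation": [0, 0, 0]},
  {"grip": 220, "xyz": [0, 0, 0], "rotation": [0, 0, 0]},
  {"grip": 220, "xyz": [0, 0, 0], "rotation": [0, 0, 0]},
  {"grip": 220, "xyz": [0, 0, 0], "rotation": [0, 0, 0]},
  {"grip": 220, "xyz": [0, 0, 0], "rotation": [0, 0, 0]},
])

```text
time: 45.75
ee_pos: [0.5507, 0.2434, 0.1273]
eef_rot: [1.0, 0.013, 0.001, 0.0]
ft_force: [-0.3, 0.1, -1.9]
width: 0.0297
```

Call:
apply_moves([
  {"grip": 220, "xyz": [0, 0, 0], "rotation": [0, 0, 0]},
  {"grip": 220, "xyz": [0, 0, 0], "rotation": [0, 0, 0]},
  {"grip": 220, "xyz": [0, 0, 0], "rotation": [0, 0, 0]},
  {"grip": 220, "xyz": [0, 0, 0], "rotation": [0, 0, 0]},
  {"grip": 220, "xyz": [0, 0, 0], "rotation": [0, 0, 0]},
])

```text
time: 46.38
ee_pos: [0.5507, 0.2434, 0.1274]
eef_rot: [1.0, 0.013, 0.001, 0.0]
ft_force: [0.1, -0.3, -2.1]
width: 0.0295
```

Call:
apply_moves([
  {"grip": 220, "xyz": [0, 0, 0], "rotation": [0, 0, 0]},
  {"grip": 220, "xyz": [0, 0, 0], "rotation": [0, 0, 0]},
  {"grip": 220, "xyz": [0, 0, 0], "rotation": [0, 0, 0]},
  {"grip": 220, "xyz": [0, 0, 0], "rotation": [0, 0, 0]},
  {"grip": 220, "xyz": [0, 0, 0], "rotation": [0, 0, 0]},
])

```text
time: 47.0
ee_pos: [0.5507, 0.2434, 0.1273]
eef_rot: [1.0, 0.013, 0.001, 0.0]
ft_force: [-0.0, 0.4, -1.8]
width: 0.0299
```

```bash
python3 - <<'E'
from h import *
c=cam('side'); a=c['img'][190:330,160:310]; cv2.imwrite(f'pics/s15.png',cv2.resize(a,None,fx=4.2,fy=4.2,interpolation=cv2.INTER_CUBIC))
W=cloud(c); z=W[...,2]; H=hsv(c)
m=(z>.08)&(z<.15)&(W[...,1]>.285)&(W[...,1]<.38)&(W[...,0]>.48)&(W[...,0]<.62)&(H[...,1]<60)
q=W[m]*1000; print(len(q),np.percentile(q,[2,50,98],axis=0).round(1).tolist())
t=q[q[:,2]>138] if 0 else q
# front face plane fit
f=q[q[:,2]<np.percentile(q[:,2],60)]; cc=f.mean(0); n=np.linalg.svd(f-cc)[2][2]; print('normal',n.round(3),cc.round(1))
E
python3 go.py 551 242 128 1.5
```

```text
390 [[516.5, 289.5, 107.5], [546.5, 345.2, 133.5], [575.8, 354.8, 149.8]]
normal [-0.054  0.928  0.369] [545.6 348.6 123.1]
t 47.05 p [550.7 243.4 127.4] yaw 1.49 tilt 0.09 w 29.7 F [-0.  -0.5 -1.4]
xyz [ 0.3  1.4 -0.6] rot [ 0.03 -0.08 -0.01]
```

View pics/s15.png

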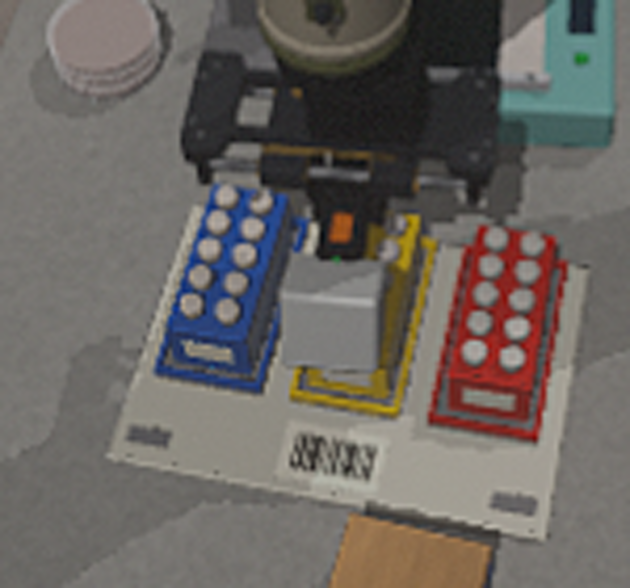

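The front-face normal (0.93, 0.37 in y, z) confirms a sight line about 20° forward of vertical. The scanner was held still for about 1.9 s. I'll return it now to its recorded grip pose (665.1, -34.2, 78.5).

Call:
apply_moves([
  {"grip": 220, "xyz": [0, 2, -15], "rotation": [0, 0, 0]},
  {"grip": 220, "xyz": [4, 10, -35], "rotation": [0, 0, 0]},
  {"grip": 220, "xyz": [15, 40, -45], "rotation": [0, 0, 0]},
  {"grip": 220, "xyz": [34, 85, -45], "rotation": [0, 0, 0]},
  {"grip": 220, "xyz": [55, 135, -45], "rotation": [0, 0, 0]},
])

```text
time: 47.68
ee_pos: [0.6102, 0.1085, 0.1747]
eef_rot: [1.0, 0.013, 0.002, 0.0]
ft_force: [1.3, -0.6, -1.2]
width: 0.0298
```

```bash
python3 go.py 665.1 -34.2 165 1.5
```

```text
t 47.67 p [610.2 108.5 174.7] yaw 1.53 tilt 0.22 w 29.8 F [ 1.3 -0.6 -1.2]
xyz [ 51.  144.1   9.9] rot [ 0.02 -0.22  0.03]
```

Call:
apply_moves([
  {"grip": 220, "xyz": [16, 45, 3], "rotation": [0, 0, 0]},
  {"grip": 220, "xyz": [32, 90, 6], "rotation": [0, -0.2, 0]},
  {"grip": 220, "xyz": [45, 125, 10], "rotation": [0, -0.2, 0]},
  {"grip": 220, "xyz": [51, 143, 10], "rotation": [0, -0.2, 0]},
  {"grip": 220, "xyz": [51, 144, 10], "rotation": [0, -0.2, 0]},
])

```text
time: 48.3
ee_pos: [0.6655, -0.0351, 0.1657]
eef_rot: [1.0, 0.012, 0.001, 0.0]
ft_force: [0.1, 0.7, -1.7]
width: 0.0297
```

```bash
python3 -c "
from h import *
cam('side')"; python3 go.py 665.1 -34.2 110 1.5
```

```text
t 48.35 p [665.1 -33.3 165.7] yaw 1.54 tilt 0.06 w 30.0 F [-0.8  0.1 -0.6]
xyz [-0.1  0.9 55.7] rot [-0.02 -0.05  0.04]
```

Call:
apply_moves([
  {"grip": 220, "xyz": [0, 0.8, 20], "rotation": [0, 0, 0]},
  {"grip": 220, "xyz": [0, 0.8, 40], "rotation": [0, 0, 0]},
  {"grip": 220, "xyz": [0, 0.8, 54], "rotation": [0, 0, 0]},
  {"grip": 220, "xyz": [0, 0.8, 56], "rotation": [0, 0, 0]},
  {"grip": 220, "xyz": [0, 0.8, 56], "rotation": [0, 0, 0]},
])

```text
time: 48.98
ee_pos: [0.6654, -0.0339, 0.1098]
eef_rot: [1.0, 0.014, 0.001, -0.0]
ft_force: [0.2, -0.1, -1.2]
width: 0.0299
```

```bash
python3 go.py 665.1 -34.2 78.5 1.5
```

```text
t 48.98 p [665.4 -33.9 109.8] yaw 1.55 tilt 0.08 w 29.9 F [ 0.2 -0.1 -1.2]
xyz [-0.3  0.3 31.3] rot [-0.03 -0.07  0.05]
```

Call:
apply_moves([
  {"grip": 220, "xyz": [-0.3, 0.3, 12], "rotation": [0, 0, 0]},
  {"grip": 220, "xyz": [-0.3, 0.3, 22], "rotation": [0, 0, 0]},
  {"grip": 220, "xyz": [-0.3, 0.3, 28], "rotation": [0, 0, 0]},
  {"grip": 220, "xyz": [-0.3, 0.3, 31], "rotation": [0, 0, 0]},
  {"grip": 220, "xyz": [-0.3, 0.3, 31.3], "rotation": [0, 0, 0]},
])

```text
time: 49.6
ee_pos: [0.6652, -0.0341, 0.0786]
eef_rot: [1.0, 0.014, 0.001, -0.0]
ft_force: [0.0, 0.4, -1.9]
width: 0.0298
```

```bash
python3 - <<'E'
from h import *
c=cam('side'); a=c['img'][120:240,170:310]; cv2.imwrite(f'pics/s16.png',cv2.resize(a,None,fx=5,fy=5,interpolation=cv2.INTER_CUBIC))
E
python3 go.py 665.1 -34.2 78.5 1.5
```

```text
t 49.65 p [665.3 -34.2  78.6] yaw 1.56 tilt 0.1 w 29.7 F [ 0.1  1.  -1.7]
xyz [-0.2  0.   0.1] rot [-0.03 -0.09  0.06]
```

View pics/s16.png

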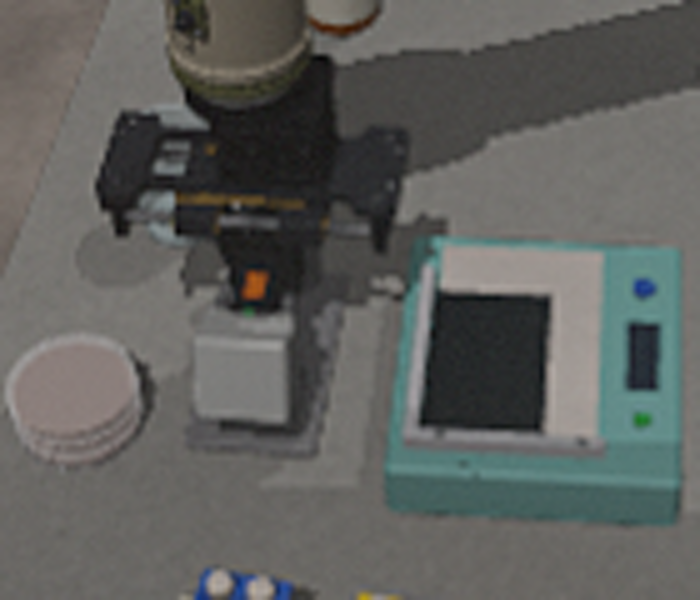

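The scanner head at (240,365) is back where it started. I'll nudge it down 0.6 mm, release and retreat.

Call:
apply_moves([
  {"grip": 220, "xyz": [-0.2, 0, 0.6], "rotation": [0, 0, 0]},
  {"grip": 220, "xyz": [-0.2, 0, 0.8], "rotation": [0, 0, 0]},
  {"grip": 0, "xyz": [-0.2, 0, 0.6], "rotation": [0, 0, 0]},
  {"grip": 0, "xyz": [-0.2, 0, 0.6], "rotation": [0, 0, 0]},
  {"grip": 0, "xyz": [-0.2, 0, 0.6], "rotation": [0, 0, 0]},
])

```text
time: 50.28
ee_pos: [0.665, -0.0342, 0.0779]
eef_rot: [1.0, 0.014, 0.001, -0.0]
ft_force: [-0.3, 0.2, -0.5]
width: 0.052
```

Call:
apply_moves([
  {"grip": 0, "xyz": [0, 0, 0], "rotation": [0, 0, 0]},
  {"grip": 0, "xyz": [0, 0, 0], "rotation": [0, 0, 0]},
  {"grip": 0, "xyz": [0, 0, -10], "rotation": [0, 0, 0]},
  {"grip": 0, "xyz": [0, 0, -40], "rotation": [0, 0, 0]},
  {"grip": 0, "xyz": [0, 0, -90], "rotation": [0, 0, 0]},
])

```text
time: 50.9
ee_pos: [0.664, -0.0343, 0.1681]
eef_rot: [1.0, 0.014, -0.001, -0.0]
ft_force: [0.3, -0.0, 0.6]
width: 0.0867
```

Call:
apply_moves([
  {"grip": 0, "xyz": [-30, 40, -40], "rotation": [0, 0, 0]},
  {"grip": 0, "xyz": [-80, 80, -40], "rotation": [0, 0, 0]},
  {"grip": 0, "xyz": [-130, 130, -40], "rotation": [0, 0, 0]},
  {"grip": 0, "xyz": [-170, 170, -40], "rotation": [0, 0, 0]},
  {"grip": 0, "xyz": [-170, 170, -40], "rotation": [0, 0, 0]},
])

```text
time: 51.52
ee_pos: [0.4958, -0.2136, 0.209]
eef_rot: [1.0, 0.01, -0.001, 0.001]
ft_force: [0.6, 0.4, -0.2]
width: 0.087
```

Call:
apply_moves([
  {"grip": 0, "xyz": [0, 0, 0], "rotation": [0, 0, 0]},
  {"grip": 0, "xyz": [0, 0, 0], "rotation": [0, 0, 0]},
  {"grip": 0, "xyz": [0, 0, 0], "rotation": [0, 0, 0]},
])

```text
time: 51.9
ee_pos: [0.4966, -0.2123, 0.209]
eef_rot: [1.0, 0.011, -0.001, 0.001]
ft_force: [-0.6, -0.4, -1.1]
width: 0.0872
```

```bash
python3 - <<'E'
from h import *
for k in('side','top'):
  c=cam(k); W=cloud(c)
  for q in('red','yellow','blue'):
    for o in rack(q,c): print(k,q,o[0].round(),o[1],o[2],o[3][0].round(1),np.round(o[3][1],1),round(o[3][2],2))
  z=W[...,2]; m=(z>.095)&(z<.11)&(W[...,0]>.62)&(W[...,0]<.71)&(W[...,1]>-.13)&(W[...,1]<.1)
  q=W[m]*1000; print(k,'scanner',len(q),np.percentile(q,[2,50,98],axis=0).round(1).tolist())
  h=q[(q[:,1]<0)]; A=np.c_[h[:,1],np.ones(len(h))]; print('  tilt along y deg',np.degrees(np.linalg.lstsq(A,h[:,2],rcond=None)[0][0]).round(2))
  cv2.imwrite(f'pics/end{k}.png',cv2.resize(c['img'],(768,576)))
E
python3 go.py 500 0 300 0
```

```text
side red [278. 269.] 809 [0.012 0.061 0.074] [445.2 269.3] [121.1  53.7] -3.21
side yellow [247. 262.] 942 [0.013 0.061 0.074] [540.2 262.6] [122.   56.6] -3.5
side blue [331. 116.] 436 [0.053 0.059 0.062] [ 303.9 -420.5] [124.9  86.2] -23.56
side blue [213. 258.] 607 [0.021 0.061 0.073] [635.8 259.3] [118.7  55.5] -4.44
side scanner 405 [[632.3, -98.1, 95.5], [661.8, 6.3, 100.1], [686.1, 64.1, 109.0]]
  tilt along y deg 0.61
top red [202. 215.] 673 [0.014 0.063 0.077] [442.9 268.4] [121.1  56.7] -3.33
top yellow [204. 190.] 603 [0.015 0.063 0.077] [539.3 263.2] [120.3  57.7] -3.44
top blue [205. 166.] 574 [0.014 0.063 0.077] [635.2 258.1] [119.9  57.1] -3.13
top blue [391. 248.] 424 [0.055 0.06  0.064] [ 294.8 -439.7] [86.2 80.4] 70.1
top scanner 397 [[632.2, -100.3, 96.1], [661.0, -3.4, 102.0], [687.1, 64.8, 109.5]]
  tilt along y deg 0.94
t 52.0 p [ 496.3 -212.6  208.9] yaw 1.24 tilt 0.12 w 86.9 F [ 0.7 -0.2  0.3]
xyz [   8.1 -212.4  -91.4] rot [0.07 0.1  1.24]
```

View pics/endside.png

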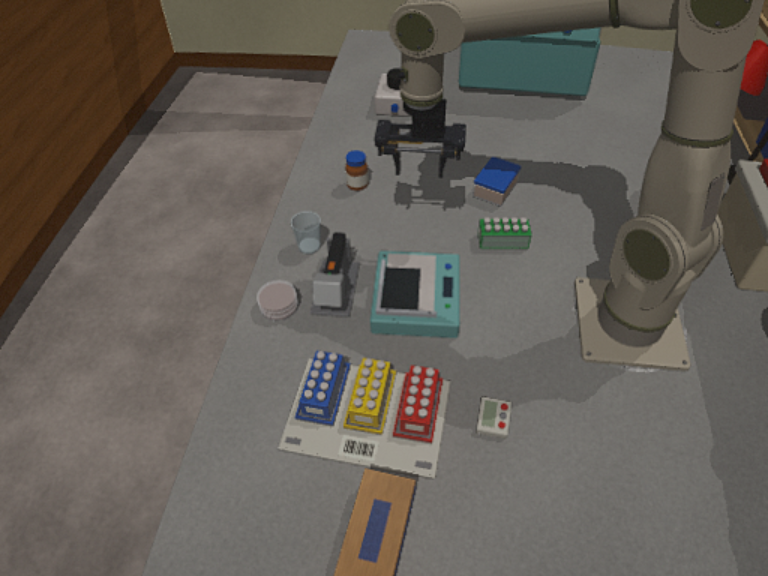

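View pics/endtop.png

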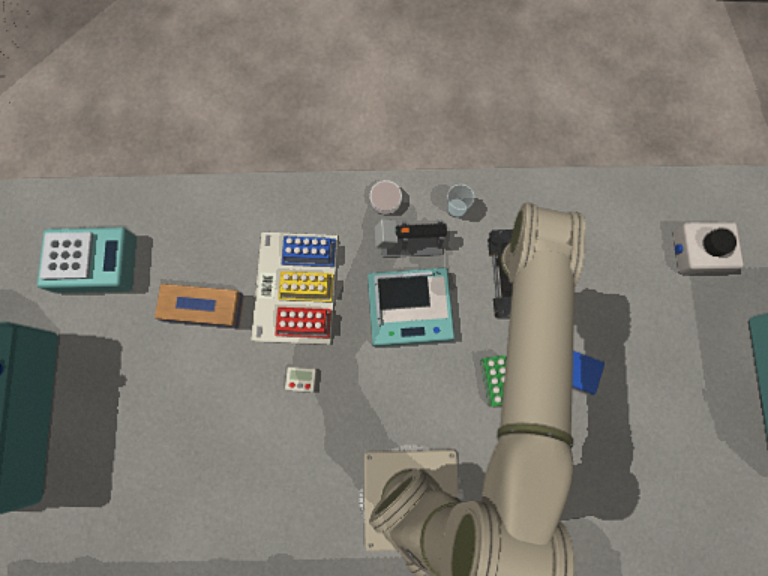

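Both views show the racks in their own holders at (323,387), (370,395) and (418,403), the scanner on its stand at (335,270), bystanders and the green rack in place, and the gripper clear. Handing in.

```bash
python3 -c "
from bench import r
print(r.close_job())"
```

```text
the job is handed in; nothing more can be done
None
```

I checked in all three racks in order (red, yellow, blue), scanned the tray label, put the scanner back and handed the job in at about 52 s. The hand-in reports no verdict, so what follows is my own measurements.

- **Reader:** I pushed each rack against both fences until I felt 10–17 N, then let go for more than a second. All three measured the same seat, (523, 14) mm, with yaw 2.9–3.1° against the reader's estimated 3°.
- **Holders:** On the last check the racks were centred within about 3 mm and 1° of their holders, and standing on the floor (tops at about 62 mm).
- **Scan:** I held the scanner still for about 1.9 s, roughly 95 mm from the label's centre. The head's front face confirmed the 20° line of sight. I couldn't see the window itself, so the aim comes from the grip position and the head measurement, which agreed to about 3 mm.
- **Scanner return:** It is back at its recorded grip position to within 1 mm. The depth fit gave a slope of 0.6–0.9° along the handle, which is within camera noise.
- **Disagreements:** The two cameras differed by 2–5 mm on some positions. The fence contact came about 3–4 mm beyond where I had estimated it from the images, so I relied on the contact forces there.

I did not see any rack get knocked aside. The bystanders and the green look-alike were left alone and looked unmoved in the last pictures.

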